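Push a picture pack out of a small frame

TASK

The small walnut frame lies face down with its picture pack sunk loose in the back. Press the frame fully down over the felt-topped push-out block, so that the block pushes the pack up clear of the frame, then take the pack off the block from above and lay it gently, without dropping it, flat in the empty green tray, grey backing board still uppermost. Leave the empty frame lying flat on the board around the block, and do not push the other things on the bench about.

Things in the scene. Friction and masses are not known exactly. Their poses are not given: they have to be found in the camera images.
- frame: Slim walnut picture frame lying face down, loose, 0.13 kg. Outside 136 (own x) x 66 (own y) x 24 mm high (z up), plain upright sides. Rails 8 mm wide round a back opening of 120 x 50; at the bottom a 4 mm thick lip juts 5 mm inwards, leaving a sight opening of 110 x 40 right through. Origin: centre of the underside. Half a turn changes nothing but a small steel hanger plate at +x.
- pack: Loose picture pack, a stiff slab of 117 (own x) x 47 (own y) x 10 mm (z up), 0.07 kg: clear glazing below, grey backing board on top. Origin: centre of its underside. At first it rests on the frame's lip, underside 4 mm above the frame's origin, top 10 mm below the frame's back edge, 1.5 mm play all round: no room for a finger beside it. It lifts freely when pushed from below.
- board: Fitting board, fixed: grey-green base 170 (own x) x 100 (own y) x 6 mm; in its middle a wooden push-out block with red felt top, 102 (own x) x 32 (own y) mm, rising 36 mm above the base. Origin: centre of the base's underside, on the bench. The block passes the frame's sight opening with 4 mm to spare on every side, long side along long side, either way round.
- block_foot (a point): Point on the board's base (6 mm above the bench) at the middle of the push-out block; x along the block. The frame's origin comes here when it is fully down.
- block_top (a point): Middle of the felt top of the push-out block, 42 mm above the bench; x along the block. The pack's origin comes to rest about here: with the frame fully down the pack's underside is 12 mm above the frame's back edge, and the pack overhangs the block by 7.5 mm on every side.
- green_tray: Green archive tray, open at the top and empty, fixed: 140 (own x) x 170 (own y) x 30 mm high outside, walls and floor 4 mm. Origin: centre of its underside, on the bench; own z up.
- green_tray_in (a point): Centre of the green tray's inner floor, 4 mm above the bench; axes as the tray's. Inner floor 132 (x) x 162 (y) mm.
- cream_tray: Cream archive tray of the same size, fixed, holding a small heap of cards; not to be used. Stands beside the green one, either nearer or farther. Origin: centre of its underside.
- tape_roll: Bystander: roll of buff framing tape lying flat, 110 mm across, 24 mm high. Origin: centre of underside.
- pencil_pot: Bystander: blue ceramic pot with pencils, 80 mm across, 95 mm high, pencils up to 185 mm. Origin: centre of underside.
- brush: Bystander: flat dusting brush lying along own x, handle to -x, nearer the robot than the frame.
- screwdriver: Bystander: red-handled screwdriver lying along own x, handle to -x, nearer the robot than the frame.
- corner_black: Bystander: L-shaped sample of black and gold moulding, legs 95 mm long and 34 mm wide along own x and y, 22 mm high. Origin: underside, 17 mm in from both outer sides at the corner.
- corner_oak: Bystander: L-shaped sample of brown and white moulding, legs 95 mm long and 34 mm wide along own x and y, 22 mm high. Origin: underside, 17 mm in from both outer sides at the corner.
- hanger_jar: Bystander: small lidded glass jar, 60 mm across, 62 mm high. Origin: centre of underside.
- magnifier: Bystander: hand magnifier lying flat, lens 101 mm across, black handle along own +x. Origin: under the lens centre.
Not all that is in view belongs to the job. Of the things that look like the pack, the larger one is meant.

How it is judged:
On the way, in this order (a step that is already met when the one before it is completed fails the run):
1. the frame is pressed fully down on the board around the block and the pack stands level on top of the block, pushed clear of the frame (z of frame in the frame of block_foot below 0.004 m and horizontal distance between frame and block_foot below 0.012 m and angle between each of frame, pack's own z axis and vertical below 0.06 rad and z of pack in the frame of block_top between -0.004 and 0.004 m and horizontal distance between pack and block_top below 0.012 m), for 0.2 s.
2. the pack is held in the fingers, lifted off the block, while the frame stays down on the board (z of frame in the frame of block_foot below 0.004 m and horizontal distance between frame and block_foot below 0.012 m and angle between frame's own z axis and vertical below 0.06 rad and contact force between the fingers and pack above 0.5 N and z of pack in the frame of block_top above 0.02 m), for 0.1 s.
At the end, for the whole second after the job is handed in: The pack lies flat (within 0.06 rad, backing board up) and at rest on the floor of the green tray, its underside within 5 mm of the floor; the frame lies flat and at rest, fully down (within 4 mm) on the board, its centre within 12 mm of the block's (z of pack in the frame of green_tray_in between -0.004 and 0.005 m and x of pack in the frame of green_tray_in between -0.066 and 0.066 m and y of pack in the frame of green_tray_in between -0.081 and 0.081 m and angle between each of pack, frame's own z axis and vertical below 0.06 rad and linear speed of each of pack, frame below 0.02 m/s and angular speed of pack below 0.2 rad/s and z of frame in the frame of block_foot below 0.004 m and horizontal distance between frame and block_foot below 0.012 m); the robot touches nothing.
It fails at once if the pack is dropped: in free fall more than 30 mm above the floor of the tray (contact force between pack and anything else below 0.001 N and z of pack in the frame of green_tray_in above 0.03 m and horizontal distance between pack and green_tray_in below 0.15 m).
It fails at once if a bystander on the bench is pushed more than 30 mm away (distance of any of tape_roll, pencil_pot, brush, screwdriver, corner_black, corner_oak, hanger_jar, magnifier from where it was at the start of the episode above 0.03 m).
It also fails if it takes over 61 s, if anything falls off the work surface, if the arm or the gripper's body presses on something with over 40 N, if the wrist force passes 120 N, or if a joint passes its speed limit or range.

ROBOT

A 6-joint arm with a two-finger parallel gripper is mounted at the origin on the work surface. World frame = base frame: x ahead of the robot, y to its left, z up, the work surface at z = 0. Lengths are in m, angles in rad, forces in N, time in s.
With the tool pointing down it reaches from about 0.375 to 0.9 m from the base axis. Payload 3.1 kg.
Tool frame: the origin (TCP) lies at the very end of the fingers, on their centre line; the grasp point (between the pads) lies 19 mm behind it; x points along the fingers, y is the direction in which the jaws open and shut, and the axes are right-handed (so a half turn about x gives the same grasp; the last joint's range is limited). The gripper opens to 85 mm and grips with 20 to 120 N. Pads are 22 mm wide; open, the fingers measure 114 mm over their backs; the gripper's body (76 mm by 85 mm) begins 54 mm behind the grasp point. The pads swing forward as they close: fully open they stand 13 mm farther back than shut.
Start: joints at [-1.399, 0.527, 1.433, -0, 1.181, -0.178], TCP at [0.214, -0.587, 0.208] pointing down, gripper open.
Joint ranges: [-3.08, 3.08], [-0.75, 2.2], [0.22, 2.44], [-1.43, 4.57], [0, 2.65], [-2.85, 2.85]. Speed limits (rad/s): [2.79, 2.79, 3.14, 3.14, 3.14, 3.14].

INTERFACE

Orientations are given as a unit quaternion [x, y, z, w].
In Python, from station import manip gives the robot as it stands.
- The arm moves only by the shell command python3 -m jog 'ROWS' [FORCE]. ROWS is a JSON object of lists of equal length, an entry for each row: "linear": the shift along the tool's x, y, z in cm, a list of three; "twist": the turn about the tool's x in rad; "claw": the opening, from -1 (shut) to 1 (fully open). A call has 1 to 20 rows; each row is the pose to reach, as a shift and turn from the pose commanded when the call began, along the tool's axes at that moment; what a row does not reach only later rows make up. A row lasts 1/12 s, in which the tool goes at most 41.7 mm and 7.16 degrees, less where a joint would pass 70% of its speed; a pose out of reach is approached as far as the arm can. A call with a gripper value outside its range is refused whole. The fingers move at their own pace and stop on an object; FORCE is the grip in N (left out, the last holds). Time passes only in rows, so rows that repeat a pose let the fingers close. It gives the time, the measured TCP pose, the force and the opening at its end, in the units of the state.
- manip.sense(): the state, without advancing time (a new reading comes with each control period).
- manip.snapshot(name): name is "scene" or "side" or "wrist"; returns a dict with "pixels" (400x640x3 uint8, red, green, blue), "camera_matrix" (3x3 intrinsics, pixels), "R" (3x3) and "t" (3): a world point X has camera coordinates R X + t. Camera axes: x right, y down, z forward; pixel columns grow to the right and rows downward; lengths in m; the calibration is good to about 2 mm. A picture is of the moment at which its call begins. There is no depth.
- manip.sign_off(): hands the job in, once; it reports no verdict.
The state is a dict: "t": time; "q": joint angles; "qd": joint speeds; "tau": joint torques, N m; "tcp_pos": TCP position; "tool_rot": TCP orientation; "force": force on the tool from outside, world axes, zero at the start; "ft_torque": the same for the moment, N m; "finger_gap": opening from 0.0 (shut) to 1.0 (fully open).
Only numpy, scipy, OpenCV 4.12 (cv2) and the standard library are available. Lean on these libraries where they do the work, as an engineer would, in place of code of your own. Each camera call takes 0.05 s, during which the arm holds its last target.

## Working session

There is one attempt and no reset: what is moved stays moved. The work goes in short steps, Python scripts to look and compute and a shell command to move; the robot and the scene stay as the last step left them, time stands still between calls to the robot, and variables do not carry over. Pictures are saved under pics/ and viewed, and the job is handed in when it is done.

```bash
ls; mkdir -p pics
python3 - <<'E'
from station import manip
import cv2,json
print(manip.sense())
for n in("scene","side","wrist"):
    s=manip.snapshot(n); cv2.imwrite(f"pics/{n}0.png",s["pixels"][:,:,::-1]); print(n,s["camera_matrix"],s["R"],s["t"])
E
```

```text
pics
{'t': 0.0, 'q': array([-1.39949807e+00,  5.28449574e-01,  1.43393440e+00, -3.57082696e-06,
        1.18141950e+00, -1.78476933e-01]), 'qd': array([-0.00054371,  0.00050893,  0.00043167, -0.00021369,  0.00038975,
       -0.00076688]), 'tau': array([-1.46853912e-03, -4.42352808e+01, -1.78025633e+01, -1.87453829e-04,
        8.33822996e-03,  1.04809959e-05]), 'tcp_pos': array([ 0.21408264, -0.58635119,  0.20713368]), 'tool_rot': array([ 0.69632178,  0.12381682, -0.6963185 ,  0.12225353]), 'force': array([-0.1411452 , -0.40190017, -0.36396511]), 'ft_torque': array([ 0.02519458, -0.0292425 ,  0.01785463]), 'finger_gap': 0.999110853234375}
scene [[370.33816615   0.         321.88077485]
 [  0.         370.33816615 196.5455451 ]
 [  0.           0.           1.        ]] [[-0.01837005  0.99977133  0.01094631]
 [ 0.62273252  0.02000618 -0.78217898]
 [-0.78221912 -0.00755205 -0.62295764]] [ 0.07213939 -0.30397771  1.40213248]
side [[373.84803646   0.         320.59362637]
 [  0.         373.84803646 204.83963345]
 [  0.           0.           1.        ]] [[ 0.99810461 -0.05925516 -0.01661345]
 [-0.0540243  -0.71439198 -0.69765713]
 [ 0.02947127  0.69723233 -0.71623915]] [-0.56488155  0.0198417   1.23605018]
wrist [[303.54002671   0.         318.21265053]
 [  0.         303.54002671 199.69577543]
 [  0.           0.           1.        ]] [[ 0.34310314 -0.9392951  -0.00222371]
 [-0.88939138 -0.32563403  0.32085113]
 [-0.30209801 -0.10810728 -0.94712703]] [-0.62416449 -0.03987496  0.38069408]
```

View pics/scene0.png

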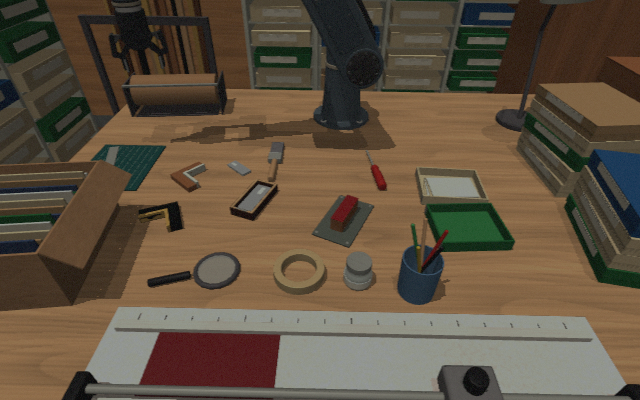

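View pics/side0.png

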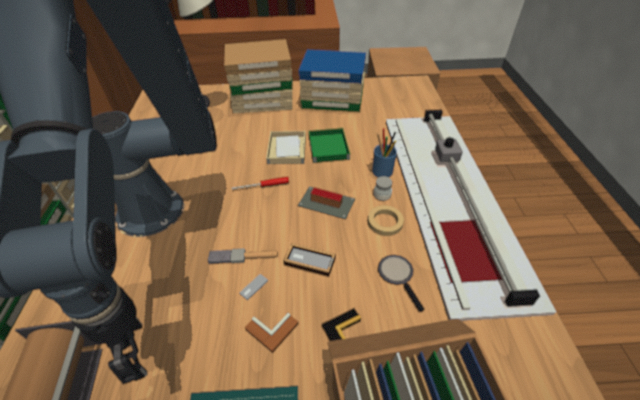

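View pics/wrist0.png

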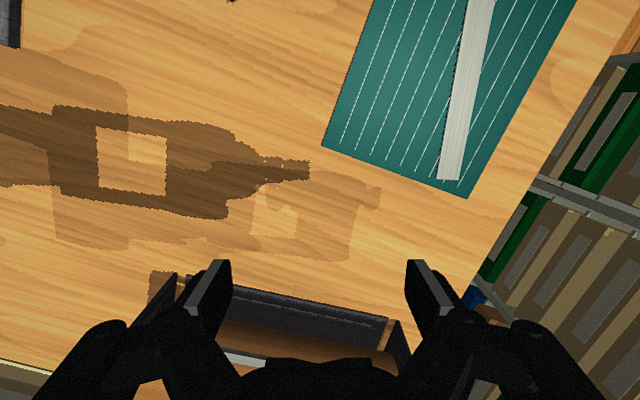

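The scene view shows the frame at about (255,199), the board and block at (345,215), and the empty green tray at (468,227). The side view shows them at (310,260), (326,200) and (328,145). Next I'll work out rough positions from both views.

```bash
cat > h.py <<'E'
import numpy as np, cv2
from station import manip
from scipy.spatial.transform import Rotation as Ro
def snap(n,f=None):
    s=manip.snapshot(n)
    if f: cv2.imwrite(f"pics/{f}.png",s["pixels"][:,:,::-1])
    return s
def ray(s,u,v):
    d=np.linalg.inv(s["camera_matrix"])@[u,v,1]; R=s["R"]; return -R.T@s["t"], R.T@d
def plane(s,uv,z):
    out=[]
    for u,v in np.atleast_2d(uv):
        c,d=ray(s,u,v); out.append(c+d*(z-c[2])/d[2])
    return np.array(out)
def proj(s,X):
    p=(s["R"]@np.atleast_2d(X).T).T+s["t"]; p=p@s["camera_matrix"].T; return p[:,:2]/p[:,2:]
def tri(views):  # [(s,(u,v)),...]
    A=np.zeros((3,3));b=np.zeros(3)
    for s,(u,v) in views:
        c,d=ray(s,u,v); d/=np.linalg.norm(d); P=np.eye(3)-np.outer(d,d); A+=P;b+=P@c
    X=np.linalg.solve(A,b)
    return X,[np.round(proj(s,X)[0]-uv,1) for s,uv in views]
def mask(s,lo,hi,box=None):
    hsv=cv2.cvtColor(s["pixels"],cv2.COLOR_RGB2HSV); m=cv2.inRange(hsv,np.array(lo),np.array(hi))
    if box: k=np.zeros_like(m);k[box[1]:box[3],box[0]:box[2]]=255;m&=k
    return m
def biggest(m):
    c,_=cv2.findContours(m,cv2.RETR_EXTERNAL,cv2.CHAIN_APPROX_NONE); return max(c,key=cv2.contourArea)
def rect(P):  # world xy pts -> centre, size, long-axis angle
    (c,s,a)=cv2.minAreaRect((np.asarray(P)[:,:2]*1000).astype(np.float32)); a=np.deg2rad(a)
    if s[0]<s[1]: a+=np.pi/2; s=s[::-1]
    a=(a+np.pi/2)%np.pi-np.pi/2
    return np.round(np.array(c)/1000,4),np.round(s,1),round(a,4)
E
python3 - <<'E'
from h import *
a=snap("scene");b=snap("side")
for n,p,q in [("frame",(255,199),(310,260)),("block",(345,212),(326,197)),("green",(468,227),(328,145))]:
    print(n,tri([(a,p),(b,q)]),plane(a,p,.02),plane(b,q,.02))
t=manip.sense();R=Ro.from_quat(t["tool_rot"]).as_matrix();print(R)
w=snap("wrist");print("cam in tool",R.T@(-w["R"].T@w["t"]-t["tcp_pos"]),(w["R"]@R))
E
```

```text
frame (array([ 0.52055157, -0.24237943,  0.01021268]), [array([-0.3,  0.3]), array([-0.2, -0.3])]) [[ 0.53131677 -0.23888893  0.02      ]] [[ 0.52124893 -0.25059226  0.02      ]]
block (array([ 0.5835692 , -0.00416213,  0.02550236]), [array([-0.2,  0.2]), array([-0.1, -0.2])]) [[ 0.57627683 -0.00315838  0.02      ]] [[5.84268317e-01 4.35380040e-04 2.00000000e-02]]
green (array([0.6124301 , 0.29947021, 0.00956868]), [array([-0.2,  0.3]), array([-0.1, -0.2])]) [[0.62269507 0.29439297 0.02      ]] [[0.61169641 0.28414857 0.02      ]]
[[-1.77179309e-04  3.42726942e-01 -9.39435049e-01]
 [ 9.93222708e-04 -9.39434540e-01 -3.42726944e-01]
 [-9.99999491e-01 -9.93792346e-04 -1.73955819e-04]]
cam in tool [-0.16471871  0.00032408 -0.08455457] [[ 3.10666076e-04  9.99999872e-01 -3.99271888e-04]
 [-3.21174336e-01  4.77896482e-04  9.47019967e-01]
 [ 9.47020036e-01 -1.65971094e-04  3.21174443e-01]]
```

Run:
```python
from h import *
for n,boxes in {"scene":dict(frame=(225,172,285,225),felt=(325,185,370,240),green=(415,195,520,255)),"side":dict(frame=(280,238,340,280),felt=(295,180,360,215),green=(300,120,355,168))}.items():
    s=snap(n)
    for k,b in boxes.items():
        if k=="frame": m=mask(s,(0,0,0),(179,255,75),b);z=.024
        if k=="felt": m=mask(s,(0,120,60),(8,255,255),b)|mask(s,(172,120,60),(179,255,255),b);z=.03
        if k=="green": m=mask(s,(50,100,20),(90,255,255),b);z=.03
        c=biggest(m)[:,0,:]; print(n,k,len(c),rect(plane(s,c,z)))
```

```text
scene frame 114 (array([ 0.5356, -0.237 ]), array([151.6,  80.4]), np.float64(-0.4099))
scene felt 68 (array([ 0.5708, -0.0044]), array([104.9,  33.1]), np.float64(-0.4388))
scene green 253 (array([0.6262, 0.2884]), array([180.5, 166.1]), np.float64(-1.5104))
side frame 90 (array([ 0.5087, -0.2812]), array([129.9,   8.5]), np.float64(-0.3668))
side felt 69 (array([0.5858, 0.0035]), array([105.6,  35.1]), np.float64(-0.4449))
side green 119 (array([0.6118, 0.2753]), array([186.8, 134.2]), np.float64(-1.5014))
```

```bash
python3 -m jog '{"linear":[[0,-1,-2],[0,-3.5,-6.5],[0,-5.5,-10.5],[0,-7.5,-14],[0,-9.5,-18],[0,-11.5,-21.5],[0,-13.5,-25.5],[0,-15.5,-29],[0,-17.5,-33],[0,-19.5,-36.5],[0,-21,-39.5],[0,-21.5,-40.4],[0,-21.5,-40.4],[0,-21.5,-40.4],[0,-21.5,-40.4]],"twist":[0.05,0.12,0.2,0.27,0.34,0.41,0.48,0.55,0.62,0.69,0.75,0.76,0.76,0.76,0.76],"claw":[1,1,1,1,1,1,1,1,1,1,1,1,1,1,1]}'
python3 - <<'E'
from h import *
s=snap("wrist","w1");print(manip.sense()["q"])
E
```

```text
t: 1.65
tcp_pos: [0.5196, -0.2472, 0.2081]
tool_rot: [-0.692, 0.144, 0.692, 0.144]
force: [0.2, -0.6, -0.7]
finger_gap: 1.002
[-6.38836672e-01  4.60672836e-01  1.55949241e+00 -5.94516337e-04
  1.12163181e+00  1.34337048e+00]
```

View pics/w1.png

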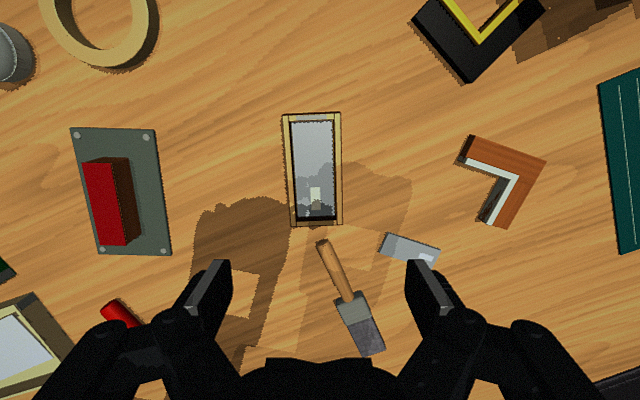

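The wrist view shows the frame with its outer corners near (283,113), (341,113), (343,225) and (290,229), and the block's felt top near (105,205). Next I'll measure both by colour.

Run:
```python
from h import *
s=snap("wrist"); im=s["pixels"]; hsv=cv2.cvtColor(im,cv2.COLOR_RGB2HSV)
print(proj(s,manip.sense()["tcp_pos"]))
for v in(125,170): print([ (u,tuple(int(a) for a in hsv[v,u])) for u in range(274,352,3)])
cv2.imwrite("pics/w1z.png",cv2.resize(im[95:245,260:370,::-1],None,fx=4,fy=4,interpolation=cv2.INTER_NEAREST))
cv2.imwrite("pics/w1b.png",cv2.resize(im[115:265,60:185,::-1],None,fx=4,fy=4,interpolation=cv2.INTER_NEAREST))
```

```text
[[320.17421274 244.33074362]]
[(274, (17, 148, 189)), (277, (17, 151, 189)), (280, (15, 164, 104)), (283, (25, 118, 198)), (286, (25, 109, 197)), (289, (0, 0, 0)), (292, (90, 12, 184)), (295, (75, 11, 178)), (298, (83, 6, 171)), (301, (90, 6, 173)), (304, (79, 12, 175)), (307, (79, 12, 176)), (310, (77, 10, 174)), (313, (73, 13, 179)), (316, (69, 10, 183)), (319, (75, 9, 175)), (322, (70, 12, 184)), (325, (60, 9, 178)), (328, (50, 4, 173)), (331, (30, 19, 106)), (334, (24, 122, 128)), (337, (26, 106, 195)), (340, (12, 165, 94)), (343, (18, 144, 190)), (346, (18, 143, 189)), (349, (18, 158, 187))]
[(274, (17, 161, 169)), (277, (16, 155, 174)), (280, (16, 154, 182)), (283, (18, 149, 198)), (286, (18, 135, 138)), (289, (22, 131, 191)), (292, (0, 0, 0)), (295, (98, 17, 177)), (298, (83, 6, 163)), (301, (77, 11, 161)), (304, (85, 9, 163)), (307, (78, 8, 162)), (310, (60, 5, 166)), (313, (84, 8, 166)), (316, (86, 11, 167)), (319, (84, 8, 155)), (322, (80, 6, 138)), (325, (90, 6, 135)), (328, (72, 9, 137)), (331, (98, 14, 144)), (334, (0, 0, 0)), (337, (18, 145, 179)), (340, (17, 140, 162)), (343, (17, 161, 157)), (346, (15, 156, 154)), (349, (18, 160, 153))]
```

View pics/w1z.png

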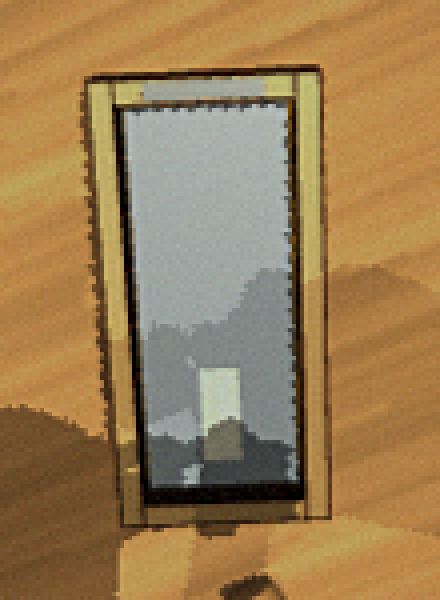

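View pics/w1b.png

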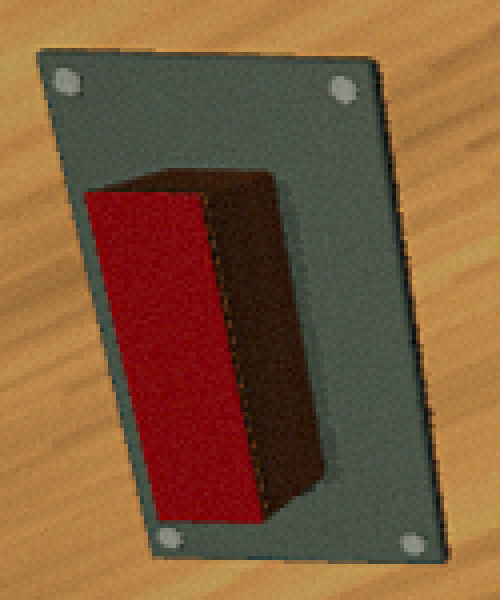

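Run:
```python
from h import *
s=snap("wrist"); a=snap("scene"); b=snap("side")
def z(p,o): return np.array(p)/4+o
f=z([(87,83),(320,74),(330,518),(122,524)],(260,95))
P=plane(s,f,.024); print(P.round(4),rect(P),P.mean(0))
r=z([(86,192),(203,193),(265,523),(158,523)],(60,115))
P=plane(s,r,.042); print(P.round(4),rect(P),P.mean(0))
# triangulated heights with scene/side felt
for n,sv,bx in(("scene",a,(325,185,370,240)),("side",b,(295,180,360,215))):
    im=sv["pixels"][bx[1]:bx[3],bx[0]:bx[2],::-1]; cv2.imwrite(f"pics/{n}_b.png",cv2.resize(im,None,fx=8,fy=8,interpolation=cv2.INTER_NEAREST))
for n,sv,bx in(("scene",a,(225,172,285,225)),("side",b,(280,238,340,280))):
    im=sv["pixels"][bx[1]:bx[3],bx[0]:bx[2],::-1]; cv2.imwrite(f"pics/{n}_f.png",cv2.resize(im,None,fx=8,fy=8,interpolation=cv2.INTER_NEAREST))
```

```text
[[ 0.5946 -0.2355  0.024 ]
 [ 0.571  -0.2956  0.024 ]
 [ 0.4462 -0.2479  0.024 ]
 [ 0.4703 -0.1876  0.024 ]] (array([ 0.5204, -0.2417]), array([134.,  65.]), np.float64(-0.368)) [ 0.52051809 -0.24166971  0.024     ]
[[ 0.6379 -0.0128  0.042 ]
 [ 0.6247 -0.0423  0.042 ]
 [ 0.5329  0.0016  0.042 ]
 [ 0.5459  0.0314  0.042 ]] (array([ 0.5853, -0.0054]), array([102.9,  32.5]), np.float64(-0.4465)) [ 0.58535399 -0.00552184  0.042     ]
```

View pics/scene_f.png

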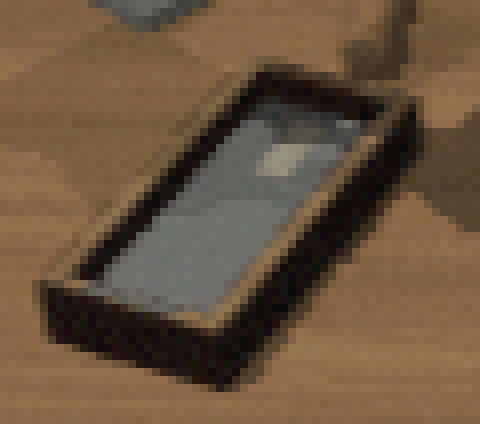

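View pics/scene_b.png

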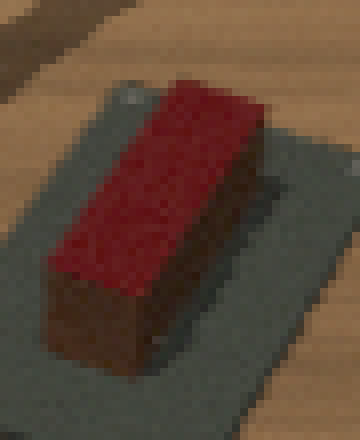

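Run:
```python
from h import *
s=snap("wrist"); a=snap("scene")
def z(p,o): return np.array(p)/4+o
f=z([(87,83),(320,74),(330,518),(122,524)],(260,95)); r=z([(86,192),(203,193),(265,523),(158,523)],(60,115))
fa=[(253.1,212.6),(231.2,207.4),(257.2,180.5),(276.9,184.9)]
ra=[(342.5,221.9),(330.9,217.5),(347.5,195.2),(358.1,198.1)]
for w,x in((f,fa),(r,ra)):
    T=[tri([(s,p),(a,q)]) for p,q in zip(w,x)]
    for t in T: print(t[0].round(4),t[1])
    print(np.mean([t[0] for t in T],0))
t=manip.sense();print(t["tcp_pos"],Ro.from_quat(t["tool_rot"]).as_matrix().round(4))
```

```text
[ 0.5943 -0.2344  0.0268] [array([-1.,  1.]), array([-0.6,  0.2])]
[ 0.5707 -0.2944  0.0225] [array([-0.9,  0.8]), array([-0.5,  0.1])]
[ 0.4428 -0.2471  0.0157] [array([ 0.1, -0.1]), array([ 0., -0.])]
[ 0.4701 -0.1875  0.0223] [array([ 0.2, -0.3]), array([ 0.2, -0.1])]
[ 0.51947923 -0.24084648  0.02183909]
[ 0.638  -0.0123  0.042 ] [array([-0.2,  0.2]), array([-0.1,  0.1])]
[ 0.6244 -0.0406  0.042 ] [array([-0.9,  1. ]), array([-0.5,  0.4])]
[0.5327 0.0036 0.04  ] [array([-0. ,  0.1]), array([-0.,  0.])]
[0.5465 0.0304 0.0426] [array([ 0.3, -0.3]), array([ 0.1, -0.1])]
[ 0.58541774 -0.00471694  0.04165338]
[ 0.5195827  -0.24753854  0.20814588] [[-0.     -0.4002 -0.9164]
 [-0.     -0.9164  0.4002]
 [-1.      0.     -0.    ]]
```

```bash
python3 -m jog '{"linear":[[1,-0.56,0.16],[4,-0.56,0.16],[7.5,-0.56,0.16],[11,-0.56,0.16],[13,-0.56,0.16],[13.8,-0.56,0.16],[13.8,-0.56,0.16],[13.8,-0.56,0.16]],"twist":[-0.043,-0.043,-0.043,-0.043,-0.043,-0.043,-0.043,-0.043],"claw":[1,1,1,1,1,1,1,1]}'
python3 - <<'E'
from h import *
s=snap("wrist","w2")
E
```

```text
t: 2.67
tcp_pos: [0.5213, -0.2415, 0.0706]
tool_rot: [0.695, -0.129, -0.695, -0.129]
force: [0.5, -0.7, 1.1]
finger_gap: 1.001
```

View pics/w2.png

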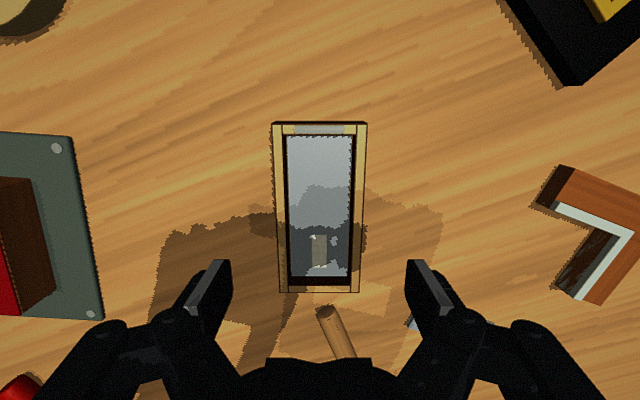

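Run:
```python
from h import *
s=snap("wrist");t=manip.sense();R=Ro.from_quat(t["tool_rot"]).as_matrix()
P=plane(s,[(273,124.5),(366.5,124.5),(360,292),(279.5,292)],.024);print(rect(P),P.mean(0),R.T@(P.mean(0)-t["tcp_pos"]),np.arctan2(R[1,1],R[0,1]))
cv2.imwrite("pics/w2z.png",cv2.resize(s["pixels"][110:310,260:380,::-1],None,fx=3,fy=3,interpolation=cv2.INTER_NEAREST))
```

```text
(array([ 0.5212, -0.242 ]), array([134.2,  66.2]), np.float64(-0.3667)) [ 0.52123432 -0.24189427  0.024     ] [0.04780623 0.00023712 0.00097   ] -1.9381627800342383
```

View pics/w2z.png

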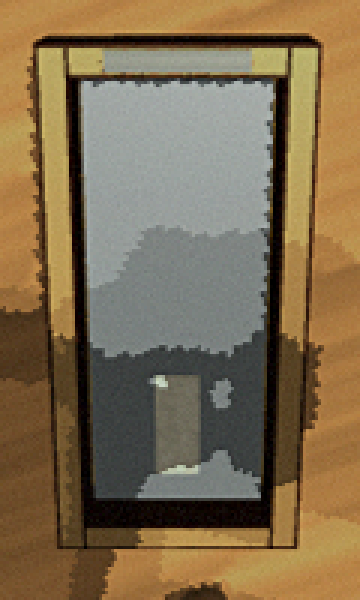

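The frame is centred between the fingers, with less than 1 mm error and the angles matching. I'll go down and grip it.

```bash
python3 -m jog '{"linear":[[2,0,0],[4.5,0,0.05],[6,0,0.1],[6.6,0,0.1],[6.6,0,0.1],[6.6,0,0.1],[6.6,0,0.1],[6.6,0,0.1],[6.6,0,0.1],[6.6,0,0.1],[6.6,0,0.1],[6.6,0,0.1]],"twist":[0,0,0,0,0,0,0,0,0,0,0,0],"claw":[1,1,1,1,1,0.5,0.4,0.2,0,-0.5,-1,-1]}' 35
python3 - <<'E'
from h import *
s=snap("wrist","w3");snap("side","s3");print(manip.sense()["force"])
E
```

```text
t: 3.77
tcp_pos: [0.52, -0.2406, 0.0043]
tool_rot: [0.695, -0.129, -0.695, -0.129]
force: [-0.8, 0.9, -0.6]
finger_gap: 0.078
[0.28474161 0.83467259 0.33970002]
```

View pics/w3.png

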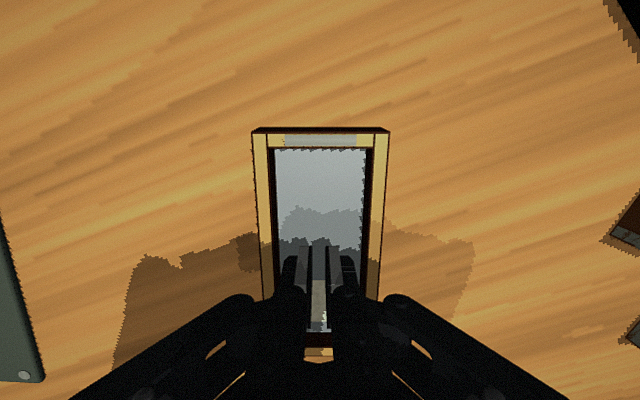

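Run:
```python
from h import *
s=snap("wrist");t=manip.sense();print(t["tcp_pos"],t["finger_gap"])
P=plane(s,[(252,131),(389,131)],.024);print(P,np.linalg.norm(P[0]-P[1]),P.mean(0))
a=Ro.from_quat(t["tool_rot"]).as_matrix()
print(proj(s,[t["tcp_pos"],t["tcp_pos"]+[0,0,.01],t["tcp_pos"]+[0,0,.02],[.5204,-.2417,.024]]))
im=cv2.imread("pics/s3.png");cv2.imwrite("pics/s3z.png",cv2.resize(im[200:330,230:400],None,fx=4,fy=4,interpolation=cv2.INTER_CUBIC))
sc=snap("scene");cv2.imwrite("pics/c3z.png",cv2.resize(sc["pixels"][130:260,170:340,::-1],None,fx=4,fy=4,interpolation=cv2.INTER_CUBIC))
```

```text
[ 0.51987488 -0.24054248  0.00409819] 0.0012560063892354538
[[ 0.59585956 -0.23563255  0.024     ]
 [ 0.57287085 -0.29549549  0.024     ]] 0.06412528630656508 [ 0.58436521 -0.26556402  0.024     ]
[[319.62983071 244.3390339 ]
 [319.6867546  252.39364651]
 [319.75024194 261.37697249]
 [321.40329411 259.80792564]]
```

View pics/s3z.png

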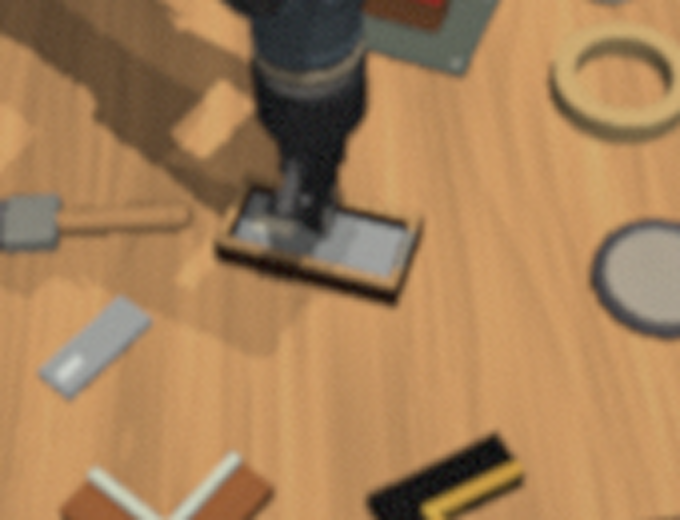

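View pics/c3z.png

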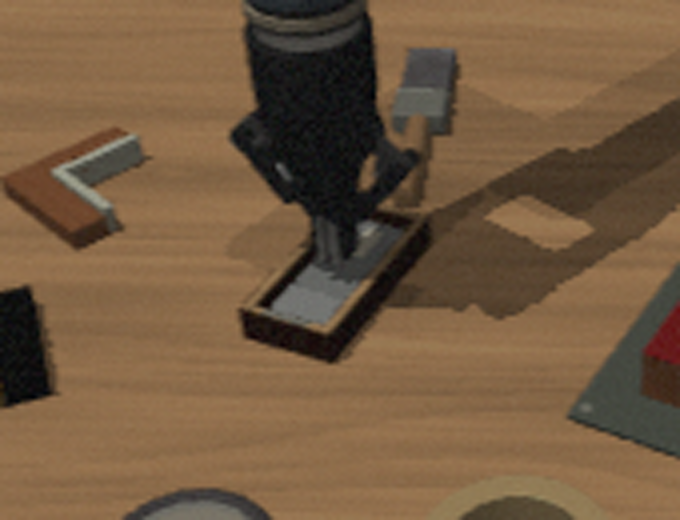

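Run:
```python
from h import *
s=snap("wrist");t=manip.sense();a=Ro.from_quat(t["tool_rot"]).as_matrix()
for z in(0,.01,.02): print(z,[proj(s,t["tcp_pos"]+a@[-z,y,-.011])[0].round(1) for y in(-.01,0,.01)])
cv2.imwrite("pics/w4z.png",cv2.resize(s["pixels"][200:360,240:400,::-1],None,fx=4,fy=3.7,interpolation=cv2.INTER_NEAREST))
print(t)
```

```text
0 [array([302.7, 227.6]), array([319.6, 227.6]), array([336.5, 227.6])]
0.01 [array([301.9, 234.9]), array([319.7, 234.9]), array([337.5, 234.9])]
0.02 [array([300.9, 243.1]), array([319.8, 243.1]), array([338.7, 243.1])]
{'t': 4.0167, 'q': array([-6.28350435e-01,  7.59747004e-01,  1.70333752e+00,  1.91031601e-05,
        6.78685013e-01,  1.30965570e+00]), 'qd': array([ 0.00139957,  0.00058805,  0.00238166, -0.00025536, -0.0001854 ,
       -0.0005499 ]), 'tau': array([ 2.26482844e-03, -4.49154568e+01, -8.78184199e+00,  2.58728271e-06,
        1.05318155e-03, -3.82986144e-06]), 'tcp_pos': array([ 0.5198553 , -0.24051086,  0.00405087]), 'tool_rot': array([-0.69516608,  0.1290745 ,  0.69527534,  0.12913597]), 'force': array([-0.55732267, -0.06296567, -0.32448219]), 'ft_torque': array([-0.04039263,  0.02254681,  0.05923405]), 'finger_gap': -0.0017466781235746277}
```

View pics/w4z.png

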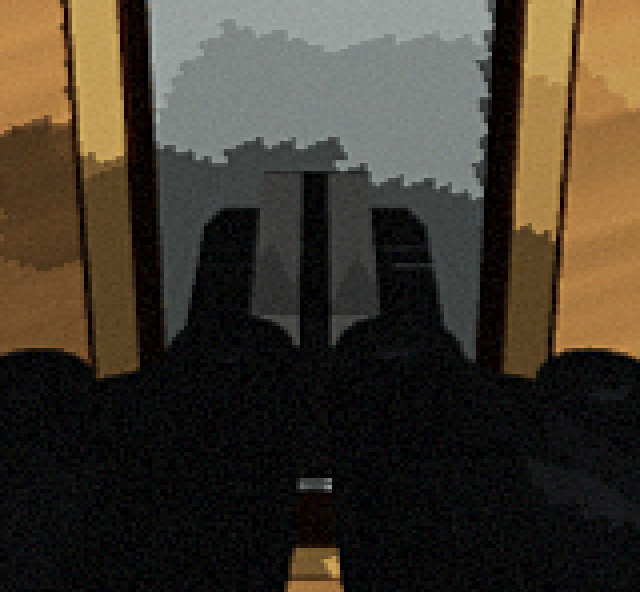

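Run:
```python
from h import *
s=snap("wrist");a=snap("scene");b=snap("side");t=manip.sense()
print(tri([(s,(320,246.5)),(a,(252.5,196.2))]))
for v,n in((a,"c"),(b,"s")):
    p=proj(v,t["tcp_pos"]+[0,0,.024])[0]; print(n,p,proj(v,t["tcp_pos"])[0])
    x,y=p.astype(int); cv2.imwrite(f"pics/{n}4.png",cv2.resize(v["pixels"][y-30:y+30,x-40:x+40,::-1],None,fx=9,fy=9,interpolation=cv2.INTER_CUBIC)); print(x-40,y-30)
```

```text
(array([ 0.5304354 , -0.24470529,  0.02859334]), [array([ 0., -0.]), array([ 0., -0.])])
c [254.76011201 193.90235592] [255.67112496 200.93088936]
214 163
s [309.27799802 255.4586215 ] [309.59590127 260.44542728]
269 225
```

View pics/c4.png

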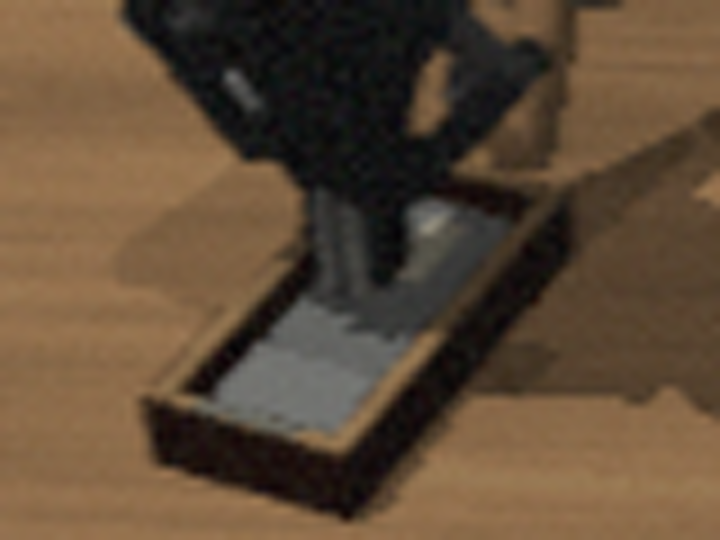

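View pics/s4.png

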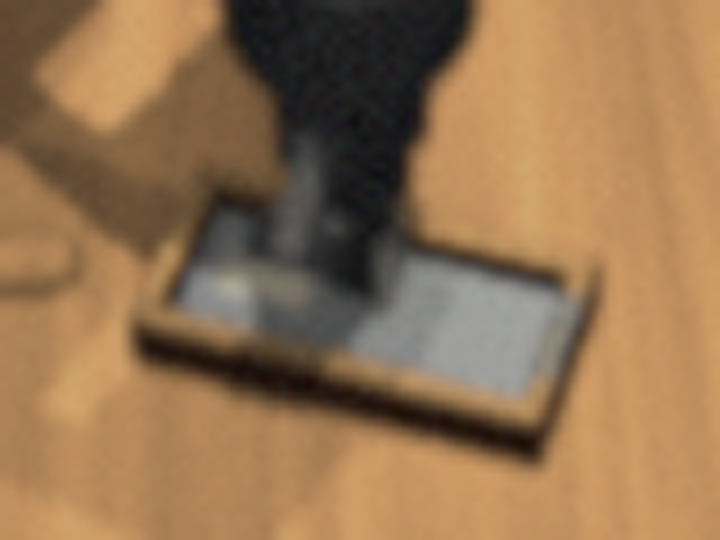

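Every view puts the shut fingertips at about z 0.0285 while the TCP reads 0.004. The real tips are therefore about 24 mm behind the reported TCP, and the fingers closed above the frame without touching it. I'll lift, open, and regrip about 27 mm lower.

```bash
python3 -m jog '{"linear":[[-2,0,0],[-4,0,0],[-4,0,0],[-4,0,0],[-4,0,0],[-4,0,0],[-4,0,0],[-4,0,0]],"twist":[0,0,0,0,0,0,0,0],"claw":[-1,-1,1,1,1,1,1,1]}' 35
python3 - <<'E'
from h import *
s=snap("wrist","w5");t=manip.sense();print(t["tcp_pos"],t["finger_gap"])
E
```

```text
t: 4.83
tcp_pos: [0.5194, -0.2402, 0.0433]
tool_rot: [-0.695, 0.129, 0.696, 0.129]
force: [-0.7, -0.7, 0.3]
finger_gap: 0.843
[ 0.51949554 -0.24027752  0.04338684] 0.9244719367665408
```

View pics/w5.png

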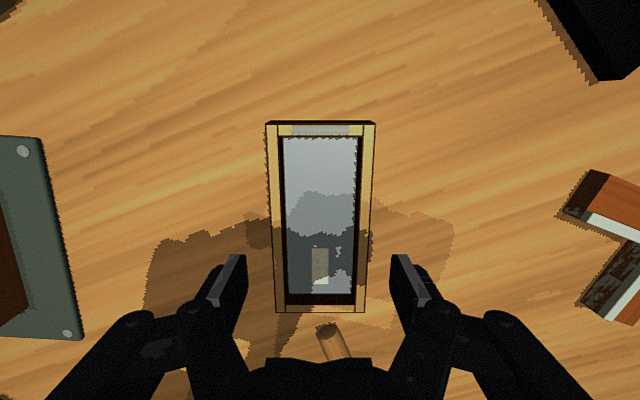

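```bash
python3 -m jog '{"linear":[[1.5,0.1,-0.15],[4,0.1,-0.15],[5.5,0.1,-0.15],[6.4,0.1,-0.15],[6.6,0.1,-0.15],[6.6,0.1,-0.15],[6.6,0.1,-0.15],[6.6,0.1,-0.15],[6.6,0.1,-0.15],[6.6,0.1,-0.15],[6.6,0.1,-0.15],[6.6,0.1,-0.15]],"twist":[0,0,0,0,0,0,0,0,0,0,0,0],"claw":[1,1,1,1,1,1,0.7,0.5,0.4,0.2,0,0]}' 35
python3 - <<'E'
from h import *
s=snap("wrist","w6");t=manip.sense();print(t["force"],t["tcp_pos"],t["finger_gap"])
E
```

```text
t: 5.88
tcp_pos: [0.5217, -0.2425, -0.0207]
tool_rot: [0.696, -0.129, -0.695, -0.129]
force: [0.6, 1.6, 5.8]
finger_gap: 0.764
[0.07079857 0.69423228 6.35305973] [ 0.52168191 -0.24245662 -0.02072831] 0.760818194152491
```

View pics/w6.png

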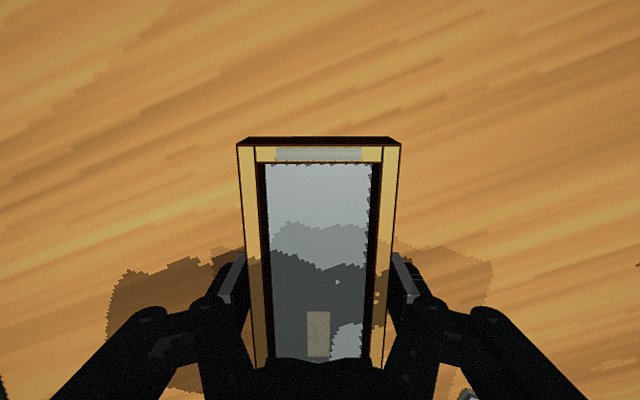

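Gripped at a gap of 0.761, close to the 66 mm frame width. Lifting.

```bash
python3 -m jog '{"linear":[[-0.5,0,0],[-1.5,0,0],[-3,0,0],[-5,0,0],[-7,0,0],[-9,0,0],[-10,0,0],[-10,0,0],[-10,0,0]],"twist":[0,0,0,0,0,0,0,0,0],"claw":[0,0,0,0,0,0,0,0,0]}' 35
python3 - <<'E'
from h import *
s=snap("wrist","w7");t=manip.sense();print(t["force"],t["tcp_pos"],t["finger_gap"])
a=snap("scene");b=snap("side")
for v,n in((a,"c"),(b,"s")):
    p=proj(v,t["tcp_pos"]+[0,0,.024])[0]; x,y=p.astype(int)
    cv2.imwrite(f"pics/{n}7.png",cv2.resize(v["pixels"][y-30:y+30,x-40:x+40,::-1],None,fx=9,fy=9,interpolation=cv2.INTER_CUBIC)); print(x-40,y-30)
E
```

```text
t: 6.68
tcp_pos: [0.5209, -0.242, 0.0784]
tool_rot: [0.695, -0.129, -0.695, -0.129]
force: [1.1, 0.6, -2.4]
finger_gap: 0.761
[-0.05552409 -0.59484817 -1.95414523] [ 0.52031049 -0.24158797  0.07756532] 0.7657715700889004
211 141
268 209
```

View pics/w7.png

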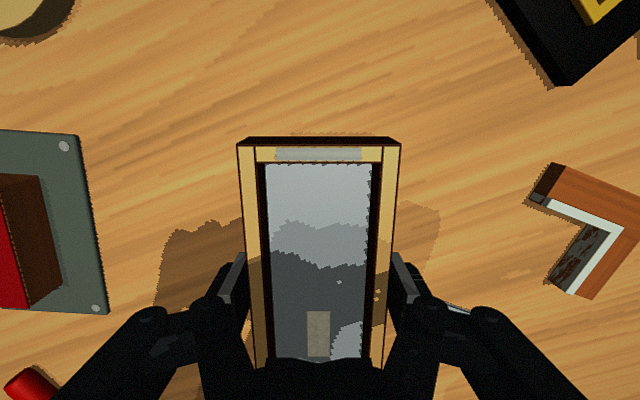

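View pics/c7.png

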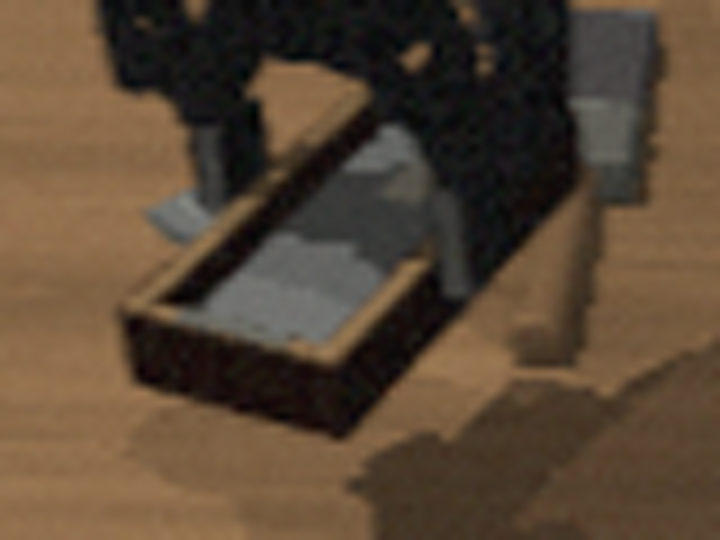

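View pics/s7.png

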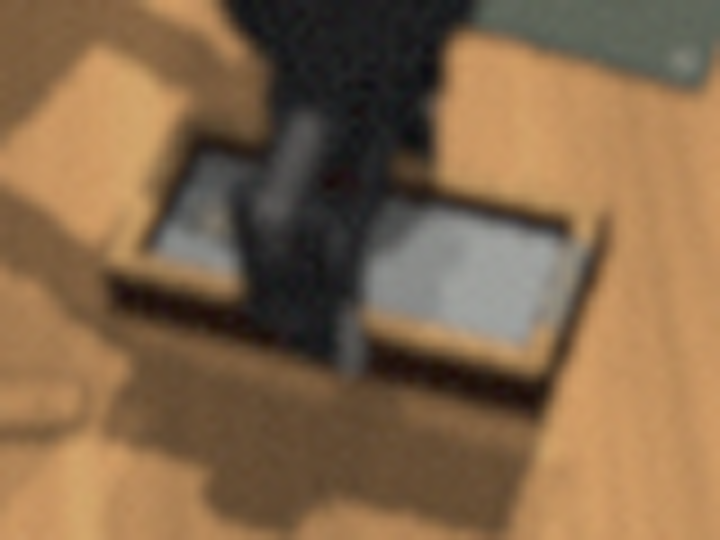

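Run:
```python
from h import *
s=snap("wrist");t=manip.sense();R=Ro.from_quat(t["tool_rot"]).as_matrix()
z=t["tcp_pos"][2]+.0207+.024
P=plane(s,[(237,147.5),(401,146.5)],z);Q=(P-t["tcp_pos"])@R;print(Q,np.linalg.norm(P[0]-P[1]))
L=plane(s,[(237.5,150),(401,150),(255.5,360),(382,360)],z);Q=(L-t["tcp_pos"])@R;print(Q.round(4))
# block measured from this view: felt too far left; tool axes
print(t["tcp_pos"],R.round(4))
d=np.array([.5853,-.0053,.14])-t["tcp_pos"];print((R.T@d)*100)
```

```text
[[-0.04485625 -0.03288256 -0.0652806 ]
 [-0.04490377  0.03171138 -0.06572031]] 0.06459545292853675
[[-0.0449 -0.0328 -0.0643]
 [-0.0449  0.0318 -0.0643]
 [-0.0446 -0.0328  0.0429]
 [-0.0446  0.0317  0.0427]]
[ 0.52005418 -0.24143834  0.07678643] [[-2.300e-03 -3.591e-01 -9.333e-01]
 [ 1.700e-03 -9.333e-01  3.591e-01]
 [-1.000e+00 -7.000e-04  2.800e-03]]
[ -6.29727472 -24.386387     2.40651848]
```

```bash
python3 -m jog '{"linear":[[0,-0.6,0.05],[0,-2,0.2],[0,-4.5,0.4],[0,-7.5,0.7],[0,-10.5,1],[0,-13.5,1.3],[0,-16.5,1.6],[0,-19.5,1.9],[0,-22,2.1],[0,-23.6,2.2],[0,-24.2,2.3],[0,-24.4,2.3],[0,-24.4,2.3],[0,-24.4,2.3],[0,-24.4,2.3]],"twist":[0.01,0.02,0.03,0.04,0.05,0.06,0.07,0.08,0.08,0.08,0.08,0.08,0.08,0.08,0.08],"claw":[0,0,0,0,0,0,0,0,0,0,0,0,0,0,0]}' 35
python3 - <<'E'
from h import *
s=snap("wrist","w8");t=manip.sense();print(t["force"],t["tcp_pos"],t["finger_gap"])
E
```

```text
t: 8.13
tcp_pos: [0.5868, -0.0072, 0.0779]
tool_rot: [-0.689, 0.157, 0.69, 0.157]
force: [0.1, -0.1, -2.6]
finger_gap: 0.763
[-0.37616481 -0.21456689 -2.90839519] [ 0.58683459 -0.00723701  0.07803263] 0.7627190917258471
```

View pics/w8.png

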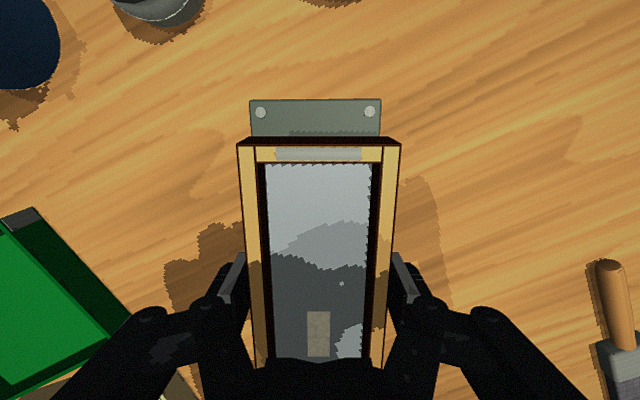

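Run:
```python
from h import *
s=snap("wrist");t=manip.sense();R=Ro.from_quat(t["tool_rot"]).as_matrix()
cv2.imwrite("pics/w8z.png",cv2.resize(s["pixels"][85:175,225:415,::-1],None,fx=4,fy=4,interpolation=cv2.INTER_NEAREST))
m=mask(s,(30,15,40),(100,120,160),(240,90,392,137));c=biggest(m)[:,0,:]
print(c.min(0),c.max(0))
P=plane(s,[(249.5,100.5),(381,99.5),(260.5,113),(369.5,112)],.006);print(P,np.linalg.norm(P[0]-P[1]));Q=(P-t["tcp_pos"])@R;print(Q.round(4)); print(np.arctan2(R[1,1],R[0,1])+np.pi/2)
```

```text
[249  99] [380 136]
[[ 0.68287252  0.00424136  0.006     ]
 [ 0.64125144 -0.08387125  0.006     ]
 [ 0.67153101  0.00125195  0.006     ]
 [ 0.63671173 -0.07277513  0.006     ]] 0.09744816650826532
[[ 0.0721 -0.052  -0.0815]
 [ 0.0721  0.0455 -0.0823]
 [ 0.0721 -0.0443 -0.0726]
 [ 0.0721  0.0375 -0.0734]]
-0.4488709421567978
```

View pics/w8z.png

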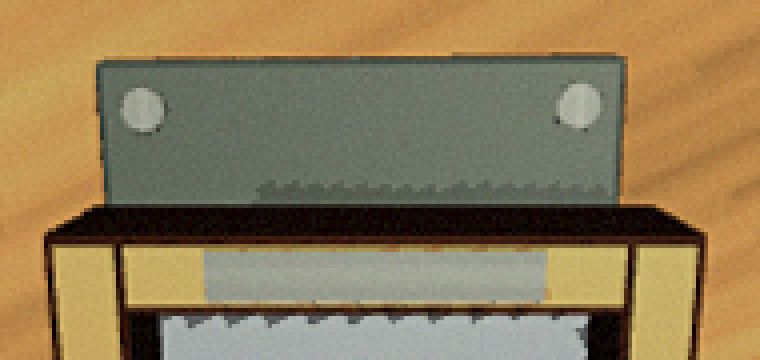

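```bash
python3 -m jog '{"linear":[[1,-0.22,0.1],[3,-0.22,0.1],[4.5,-0.22,0.1],[5,-0.22,0.1],[5,-0.22,0.1],[5,-0.22,0.1],[5,-0.22,0.1]],"twist":[0,0,0,0,0,0,0],"claw":[0,0,0,0,0,0,0]}' 35
python3 - <<'E'
from h import *
s=snap("wrist","w9");t=manip.sense();print(t["force"],t["tcp_pos"],t["finger_gap"])
a=snap("scene");b=snap("side")
for v,n in((a,"c"),(b,"s")):
    p=proj(v,t["tcp_pos"]+[0,0,.024])[0]; x,y=p.astype(int)
    cv2.imwrite(f"pics/{n}9.png",cv2.resize(v["pixels"][y-30:y+30,x-40:x+40,::-1],None,fx=9,fy=9,interpolation=cv2.INTER_CUBIC)); print(x-40,y-30)
R=Ro.from_quat(t["tool_rot"]).as_matrix();print(R.round(4))
E
```

```text
t: 8.82
tcp_pos: [0.5879, -0.0038, 0.0287]
tool_rot: [0.69, -0.157, -0.689, -0.157]
force: [-0.1, 0.2, -1.2]
finger_gap: 0.758
[ 1.01400672 -0.28254788 -2.11485044] [ 0.5879124  -0.00379451  0.02890958] 0.7636233420260855
305 174
287 160
[[ 1.800e-03 -4.325e-01 -9.016e-01]
 [-3.000e-04 -9.016e-01  4.325e-01]
 [-1.000e+00 -5.000e-04 -1.800e-03]]
```

View pics/w9.png

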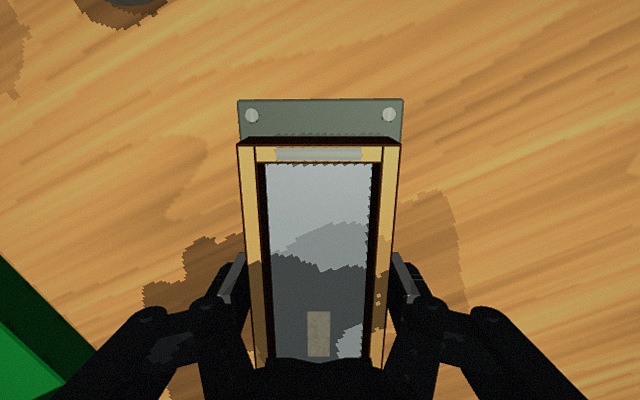

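View pics/c9.png

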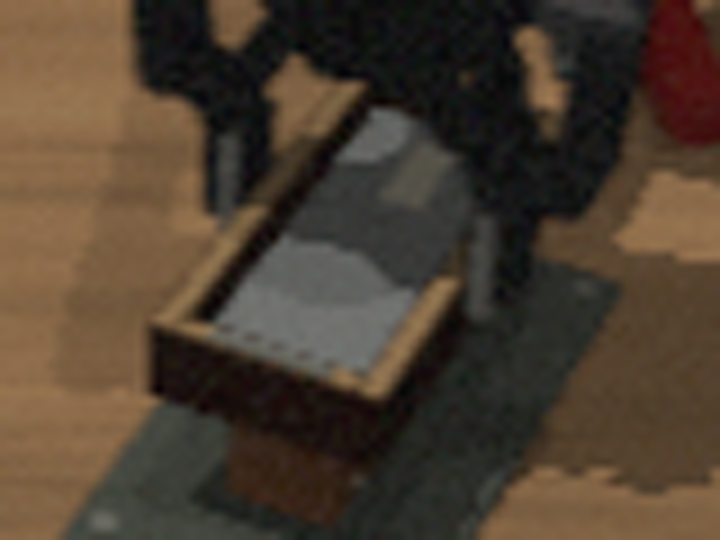

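View pics/s9.png

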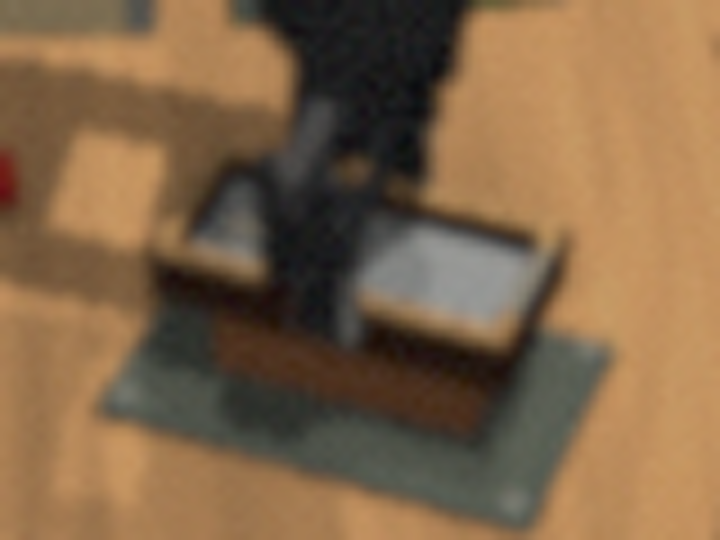

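Run:
```python
from h import *
s=snap("wrist");t=manip.sense();R=Ro.from_quat(t["tool_rot"]).as_matrix()
cv2.imwrite("pics/w10z.png",cv2.resize(s["pixels"][85:175,225:415,::-1],None,fx=4,fy=4,interpolation=cv2.INTER_NEAREST))
P=plane(s,[(237,100),(403.5,99)],.006);print(np.linalg.norm(P[0]-P[1]));Q=(P-t["tcp_pos"])@R;print(Q.round(4)); 
z=t["tcp_pos"][2]+.0207+.024
P=plane(s,[(237,147.5),(401,146.5)],z);Q=(P-t["tcp_pos"])@R;print(Q.round(4),t["tcp_pos"])
```

```text
0.09785853741776131
[[ 0.0231 -0.0488 -0.0825]
 [ 0.023   0.049  -0.0831]]
[[-0.0446 -0.033  -0.0654]
 [-0.0446  0.0317 -0.0658]] [ 0.58773483 -0.00370425  0.02892924]
```

View pics/w10z.png

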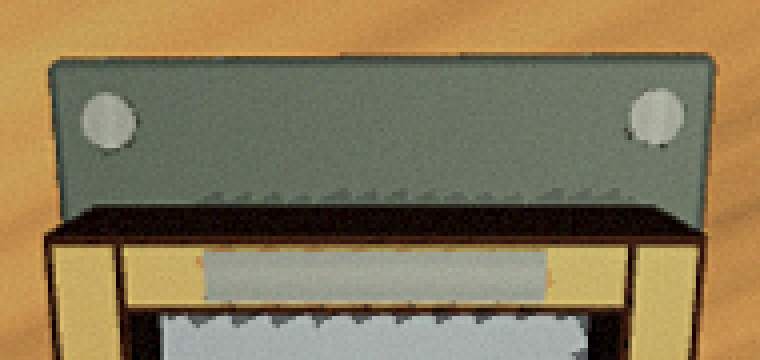

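Seen from the wrist camera, the frame is centred over the board to within about 1 mm. I'll press down in two stages, watching the force.

```bash
python3 -m jog '{"linear":[[0.4,0.05,0],[0.9,0.05,0],[1.4,0.05,0],[1.9,0.05,0],[2.4,0.05,0],[2.4,0.05,0]],"twist":[0,0,0,0,0,0],"claw":[0,0,0,0,0,0]}' 35
python3 - <<'E'
from h import *
s=snap("wrist","w11");t=manip.sense();print(t["force"],t["ft_torque"],t["tcp_pos"],t["finger_gap"])
E
```

```text
t: 9.52
tcp_pos: [0.586, -0.0039, 0.0027]
tool_rot: [-0.689, 0.157, 0.69, 0.157]
force: [-0.0, -0.9, -1.6]
finger_gap: 0.764
[-0.26456924 -0.81795111 -1.32174608] [0.0247097  0.00652798 0.0002527 ] [ 0.5862589  -0.003952    0.00320247] 0.7618725336988561
```

View pics/w11.png

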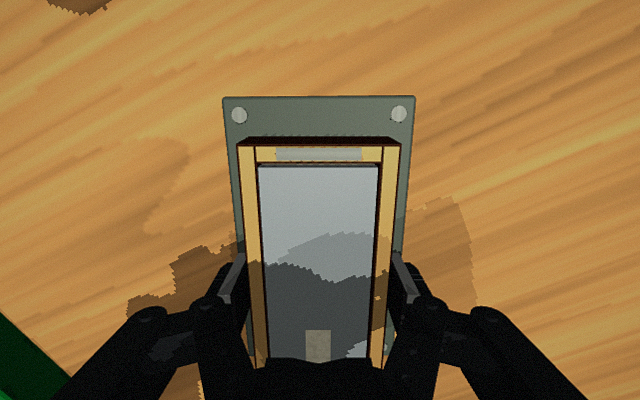

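```bash
python3 -m jog '{"linear":[[0.4,0,0],[0.8,0,0],[1.2,0,0],[1.5,0,0],[1.7,0,0],[1.8,0,0],[1.8,0,0]],"twist":[0,0,0,0,0,0,0],"claw":[0,0,0,0,0,0,0]}' 35
python3 - <<'E'
from h import *
s=snap("wrist","w12");t=manip.sense();print(t["force"],t["ft_torque"],t["tcp_pos"],t["finger_gap"])
a=snap("scene");b=snap("side")
for v,n in((a,"c"),(b,"s")):
    p=proj(v,t["tcp_pos"]+[0,0,.034])[0]; x,y=p.astype(int)
    cv2.imwrite(f"pics/{n}12.png",cv2.resize(v["pixels"][y-30:y+30,x-40:x+40,::-1],None,fx=9,fy=9,interpolation=cv2.INTER_CUBIC))
E
```

```text
t: 10.15
tcp_pos: [0.5867, -0.0041, -0.0142]
tool_rot: [-0.689, 0.157, 0.69, 0.157]
force: [1.1, 0.6, -1.9]
finger_gap: 0.763
[ 0.09334265  0.26514594 -1.42796811] [ 0.03044807 -0.02373343  0.02029377] [ 0.58687446 -0.00406592 -0.01399194] 0.7636064420600156
```

View pics/w12.png

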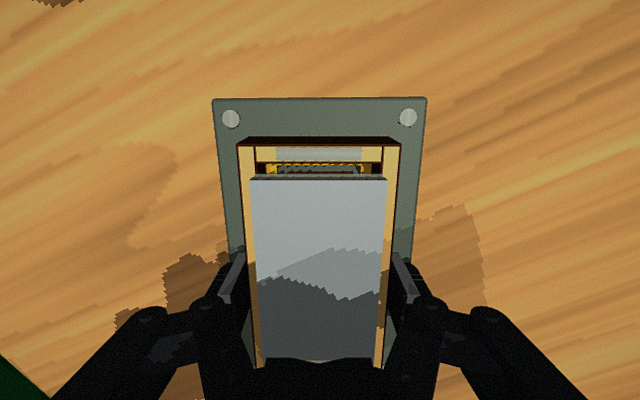

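View pics/c12.png

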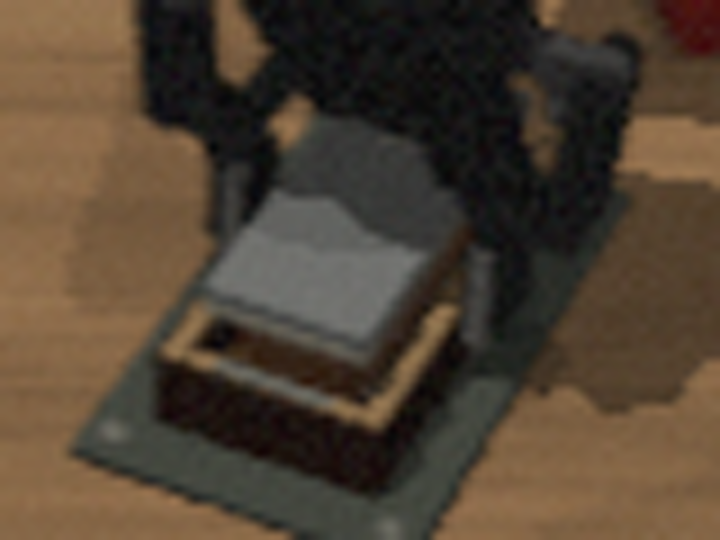

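View pics/s12.png

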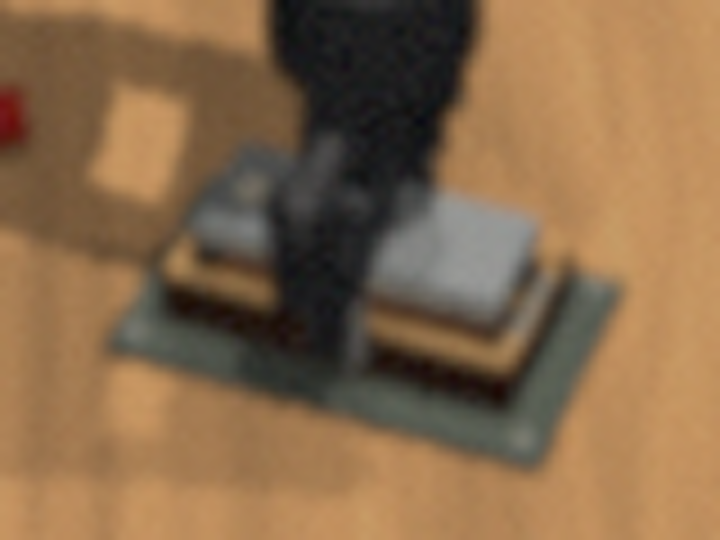

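The pack is up on the block and the frame is almost down, but there's no base contact yet. I'll press a little further until the force rises.

```bash
python3 -m jog '{"linear":[[0.1,0,0],[0.2,0,0],[0.3,0,0],[0.3,0,0],[0.3,0,0]],"twist":[0,0,0,0,0],"claw":[0,0,0,0,0]}' 35
python3 - <<'E'
from station import manip
t=manip.sense();print(t["force"],t["ft_torque"],t["tcp_pos"])
E
```

```text
t: 10.72
tcp_pos: [0.5873, -0.0041, -0.0147]
tool_rot: [0.69, -0.157, -0.689, -0.157]
force: [-3.1, 0.9, 10.2]
finger_gap: 0.763
[-3.07116034  0.87703754 10.21302439] [-0.06377874  0.47523147 -0.03848245] [ 0.58725454 -0.00413183 -0.01473829]
```

```bash
python3 -m jog '{"linear":[[0,0,0],[0,0,0],[0,0,0],[0,0,0],[0,0,0],[0,0,0],[0,0,0],[0,0,0],[-2,0,0],[-5,0,0],[-8,0,0],[-8,0,0],[-8,0,0]],"twist":[0,0,0,0,0,0,0,0,0,0,0,0,0],"claw":[0,0,0,0.7,0.8,1,1,1,1,1,1,1,1]}' 35
python3 - <<'E'
from h import *
s=snap("wrist","w13");t=manip.sense();print(t["force"],t["ft_torque"],t["tcp_pos"],t["finger_gap"])
a=snap("scene");b=snap("side")
for v,n in((a,"c"),(b,"s")):
    p=proj(v,[.586,-.004,.03])[0]; x,y=p.astype(int)
    cv2.imwrite(f"pics/{n}13.png",cv2.resize(v["pixels"][y-30:y+30,x-40:x+40,::-1],None,fx=9,fy=9,interpolation=cv2.INTER_CUBIC));print(x-40,y-30)
E
```

```text
t: 11.8
tcp_pos: [0.5884, -0.0043, 0.0648]
tool_rot: [0.691, -0.157, -0.688, -0.157]
force: [-0.2, 0.1, -0.1]
finger_gap: 0.998
[ 0.15183735 -0.13835824  0.26072974] [-0.03124319 -0.00743177 -0.01026969] [ 0.5870041  -0.00406662  0.06339956] 0.9997518976566696
304 181
286 165
```

View pics/w13.png

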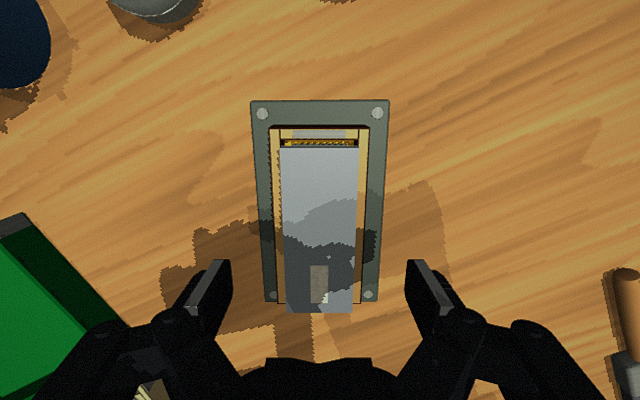

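View pics/c13.png

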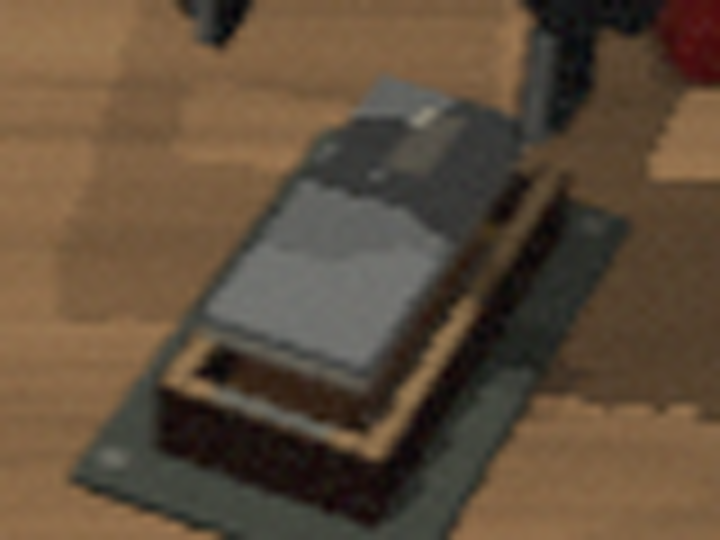

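View pics/s13.png

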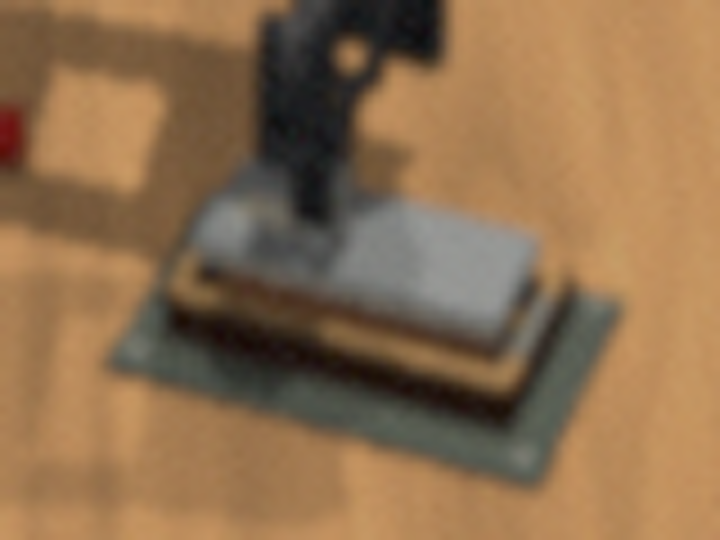

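Run:
```python
from h import *
s=snap("wrist");a=snap("scene");t=manip.sense();R=Ro.from_quat(t["tool_rot"]).as_matrix()
cv2.imwrite("pics/w14z.png",cv2.resize(s["pixels"][95:325,240:400,::-1],None,fx=3.4,fy=2.6,interpolation=cv2.INTER_NEAREST))
W=[(279.5,148.5),(358.5,148.5),(352,313),(286.5,313)]
S=[(345.7,222.7),(326.8,214.3),(346.8,189.7),(361.8,195.4)]
for p,q in zip(W,S): print(tri([(s,p),(a,q)]))
P=plane(s,W,.052);print(rect(P),(R.T@(P.mean(0)-t["tcp_pos"])).round(4),t["tcp_pos"])
P=plane(s,[(250.5,100.5),(388.5,100.5),(378.5,300.5),(265,302)],.006);print("board",rect(P))
P=plane(s,[(269.5,129.5),(370,129.5)],.030);print("frame edge",P,P.mean(0)-.068*np.array([np.cos(-.447),np.sin(-.447),0]))
print(np.arctan2(R[1,1],R[0,1])+np.pi/2)
```

```text
(array([ 0.64581157, -0.00558468,  0.04688862]), [array([-0.9,  0.6]), array([-0.3,  0. ])])
(array([ 0.62748476, -0.04874401,  0.05583474]), [array([ 1.4, -0.6]), array([0.4, 0. ])])
(array([0.52079624, 0.00177758, 0.04883571]), [array([-0.,  0.]), array([-0.,  0.])])
(array([0.54393588, 0.0406298 , 0.05099417]), [array([ 1.5, -2.7]), array([ 0.6, -0.6])])
(array([ 0.5848, -0.0031]), array([114.6,  45.6]), np.float64(-0.4456)) [ 0.0097 -0.0004  0.0011] [ 0.58574208 -0.00386962  0.06165521]
board (array([ 0.5838, -0.0048]), array([166.3,  98.4]), np.float64(-0.4434))
frame edge [[ 0.65768991 -0.00299275  0.03      ]
 [ 0.63016795 -0.06044241  0.03      ]] [ 0.58261007 -0.00232375  0.03      ]
-0.4472661728521983
```

View pics/w14z.png

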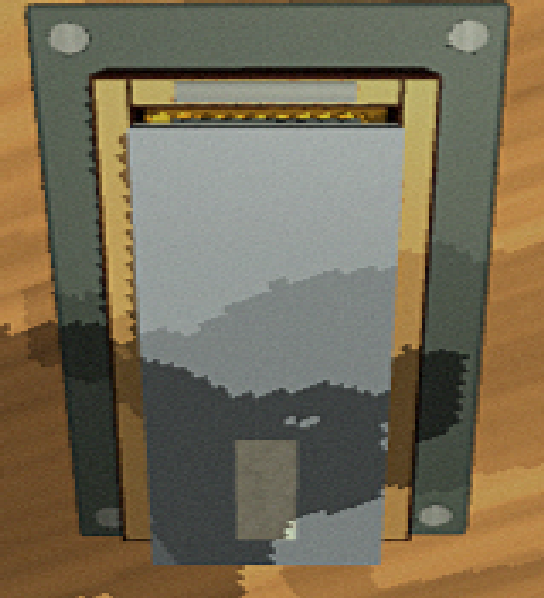

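The pack sits level at z≈0.051, with its centre within about 2 mm of the block's, and the frame is flat on the base. Next I'll go down over the pack and grip it with the tips at about z 0.044.

```bash
python3 -m jog '{"linear":[[1,0,0.1],[2.5,0,0.1],[3.8,0,0.1],[4.3,0,0.1],[4.3,0,0.1],[4.3,0,0.1],[4.3,0,0.1]],"twist":[0,0,0,0,0,0,0],"claw":[1,1,1,0.6,0.4,0.35,0.35]}' 30
python3 - <<'E'
from h import *
s=snap("wrist","w15");t=manip.sense();print(t["force"],t["ft_torque"],t["tcp_pos"],t["finger_gap"])
a=snap("scene");b=snap("side")
for v,n in((a,"c"),(b,"s")):
    p=proj(v,[.586,-.004,.03])[0]; x,y=p.astype(int)
    cv2.imwrite(f"pics/{n}15.png",cv2.resize(v["pixels"][y-30:y+30,x-40:x+40,::-1],None,fx=9,fy=9,interpolation=cv2.INTER_CUBIC))
E
```

```text
t: 12.63
tcp_pos: [0.5863, -0.0037, 0.0202]
tool_rot: [0.69, -0.157, -0.689, -0.157]
force: [0.1, -0.0, 0.5]
finger_gap: 0.68
[-0.7151265  -0.50534521  0.48523657] [-0.00200926 -0.00524833  0.04078224] [ 0.58651702 -0.00371592  0.02053405] 0.6700659227103526
```

View pics/w15.png

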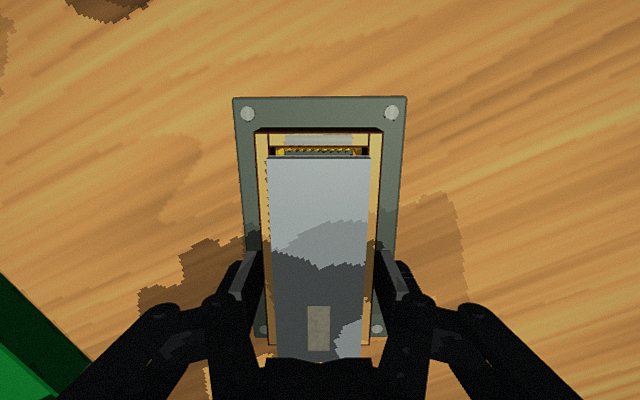

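View pics/c15.png

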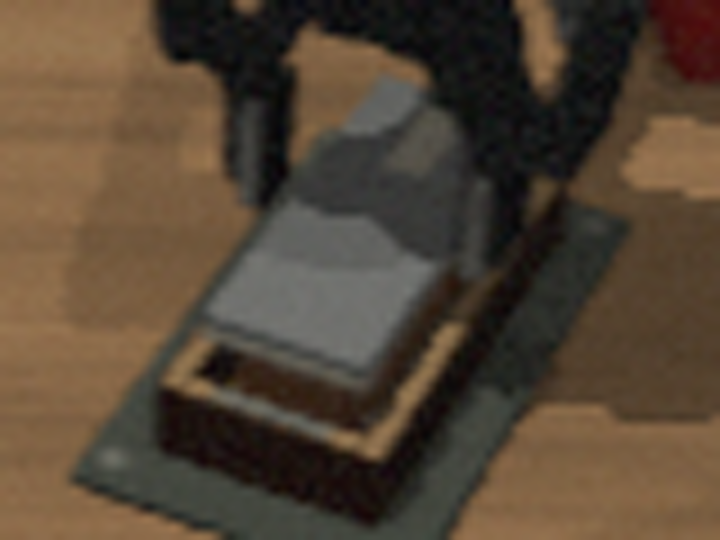

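```bash
python3 -m jog '{"linear":[[0,0,0],[0,0,0],[0,0,0],[0,0,0],[0,0,0],[0,0,0]],"twist":[0,0,0,0,0,0],"claw":[0.2,0.1,0,-0.2,-0.2,-0.2]}' 30
python3 - <<'E'
from h import *
t=manip.sense();print(t["force"],t["ft_torque"],t["tcp_pos"],t["finger_gap"])
s=snap("wrist","w16");a=snap("scene");b=snap("side")
for v,n in((a,"c"),(b,"s")):
    p=proj(v,[.586,-.004,.03])[0]; x,y=p.astype(int)
    cv2.imwrite(f"pics/{n}16.png",cv2.resize(v["pixels"][y-30:y+30,x-40:x+40,::-1],None,fx=9,fy=9,interpolation=cv2.INTER_CUBIC))
E
```

```text
t: 13.28
tcp_pos: [0.5864, -0.0037, 0.0208]
tool_rot: [0.69, -0.157, -0.689, -0.157]
force: [-1.5, 0.3, 5.8]
finger_gap: 0.543
[-1.51353289  0.29921589  5.82348895] [-0.02753732  0.1396398  -0.05483329] [ 0.58636201 -0.00370784  0.02084669] 0.5425588907690752
```

View pics/w16.png

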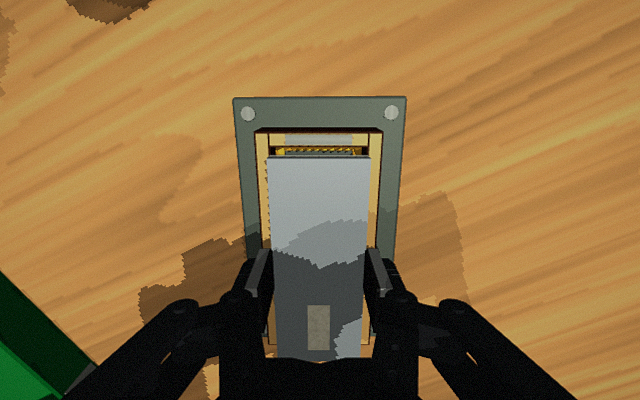

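View pics/c16.png

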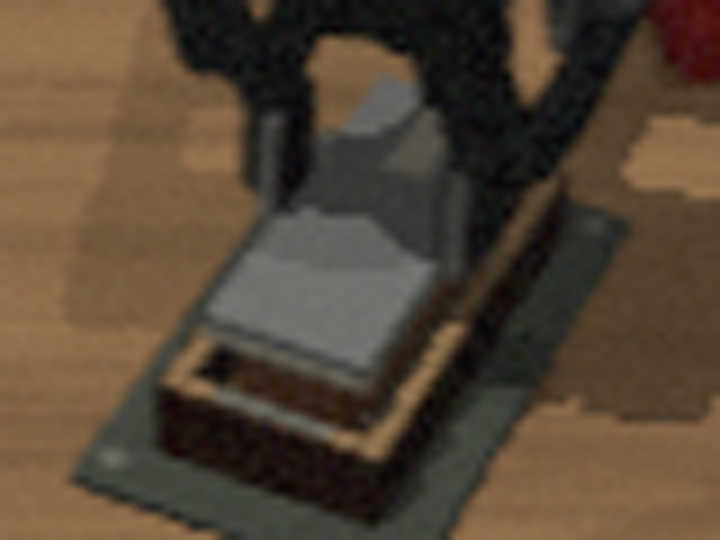

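Gripped at a gap of 0.543, close to the 47 mm pack width. Lifting slowly.

```bash
python3 -m jog '{"linear":[[-0.2,0,0],[-0.5,0,0],[-1,0,0],[-1.6,0,0],[-2.3,0,0],[-3,0,0],[-3.8,0,0],[-4.5,0,0],[-5,0,0],[-5,0,0],[-5,0,0]],"twist":[0,0,0,0,0,0,0,0,0,0,0],"claw":[-0.2,-0.2,-0.2,-0.2,-0.2,-0.2,-0.2,-0.2,-0.2,-0.2,-0.2]}' 30
python3 - <<'E'
from h import *
t=manip.sense();print(t["force"],t["ft_torque"],t["tcp_pos"],t["finger_gap"],t["q"])
s=snap("wrist","w17");a=snap("scene","c17");b=snap("side")
cv2.imwrite("pics/c17z.png",cv2.resize(a["pixels"][150:270,290:520,::-1],None,fx=3.4,fy=3.4,interpolation=cv2.INTER_CUBIC))
E
```

```text
t: 14.35
tcp_pos: [0.5862, -0.0037, 0.0706]
tool_rot: [0.69, -0.157, -0.689, -0.157]
force: [-0.1, 0.4, -1.0]
finger_gap: 0.534
[-0.05364697  0.43988431 -0.97478659] [-0.04913046  0.02123665  0.0010031 ] [ 0.58623039 -0.00367337  0.07061648] 0.5336800791162607 [-1.96776751e-01  6.62109941e-01  1.64427298e+00  4.64850599e-05
  8.34315520e-01  1.82118939e+00]
```

View pics/w17.png

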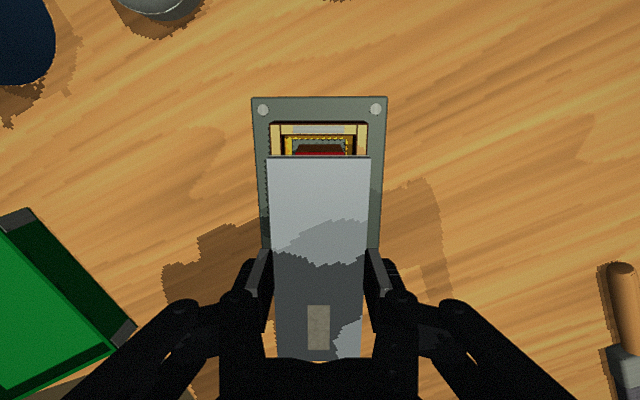

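View pics/c17z.png

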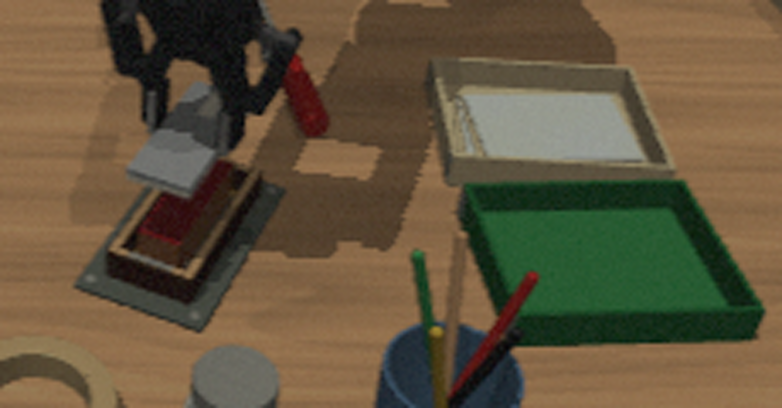

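Run:
```python
from h import *
a=snap("scene");b=snap("side")
print("pot base",plane(a,(418,296),0), plane(b,(384,172),0))
print("rim",plane(a,[(425.9,204.4),(491.5,203.5),(514,241.2),(437,245)],.03).round(3))
m=mask(b,(45,80,20),(90,255,255),(300,120,360,170));P=plane(b,biggest(m)[:,0,:],.03);print(rect(P))
t=manip.sense();R=Ro.from_quat(t["tool_rot"]).as_matrix()
cv2.imwrite("pics/b17.png",cv2.resize(b["pixels"][115:200,260:420,::-1],None,fx=5,fy=5,interpolation=cv2.INTER_CUBIC))
print("tool d",100*R.T@(np.array([.615,.285,.13])-t["tcp_pos"]))
```

```text
pot base [[8.13410815e-01 1.41334843e-01 1.11022302e-16]] [[ 8.03728140e-01  1.33322377e-01 -1.11022302e-16]]
rim [[0.552 0.205 0.03 ]
 [0.543 0.376 0.03 ]
 [0.678 0.381 0.03 ]
 [0.695 0.201 0.03 ]]
(array([0.6653, 0.2767]), array([190.4,  44.5]), np.float64(1.4604))
tool d [ -6.03013982 -27.28652977   9.83799453]
```

View pics/b17.png

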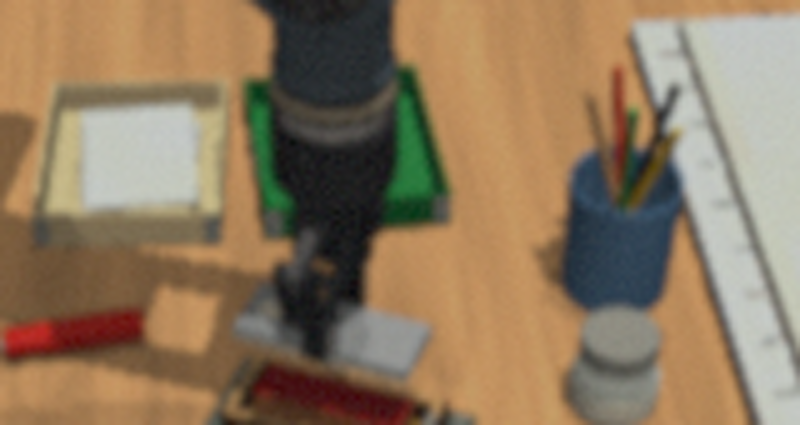

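```bash
python3 -m jog '{"linear":[[-1,0,0],[-3,-0.5,0.2],[-4.5,-1.8,0.6],[-5.5,-3.5,1.3],[-6,-5.3,1.9],[-6,-7.2,2.6],[-6,-9.1,3.2],[-6,-11,3.9],[-6,-12.9,4.6],[-6,-14.8,5.3],[-6,-16.7,6],[-6,-18.6,6.6],[-6,-20.5,7.3],[-6,-22.4,8],[-6,-24.2,8.6],[-6,-25.8,9.2],[-6,-27,9.6],[-6,-27.6,9.8],[-6,-27.8,9.9],[-6,-27.8,9.9]],"twist":[0,-0.05,-0.15,-0.27,-0.39,-0.51,-0.63,-0.75,-0.87,-0.99,-1.11,-1.23,-1.35,-1.47,-1.59,-1.71,-1.83,-1.95,-2.04,-2.08],"claw":[-0.2,-0.2,-0.2,-0.2,-0.2,-0.2,-0.2,-0.2,-0.2,-0.2,-0.2,-0.2,-0.2,-0.2,-0.2,-0.2,-0.2,-0.2,-0.2,-0.2]}' 30
python3 - <<'E'
from h import *
s=snap("wrist","w18");a=snap("scene","c18");snap("side","s18")
t=manip.sense();print(t["force"],t["ft_torque"],t["tcp_pos"],t["finger_gap"],t["q"])
E
```

```text
t: 16.27
tcp_pos: [0.6167, 0.2909, 0.1305]
tool_rot: [0.483, 0.517, -0.483, 0.516]
force: [-0.2, 0.0, -0.1]
finger_gap: 0.538
[ 0.33484543  0.3578119  -0.02616541] [-0.05845989  0.00738212 -0.02111015] [0.61685257 0.28990605 0.13042624] 0.5352494704043494 [ 2.75772199e-01  6.88786057e-01  1.34763998e+00 -3.77617096e-05
  1.10522785e+00  2.14742247e-01]
```

View pics/w18.png

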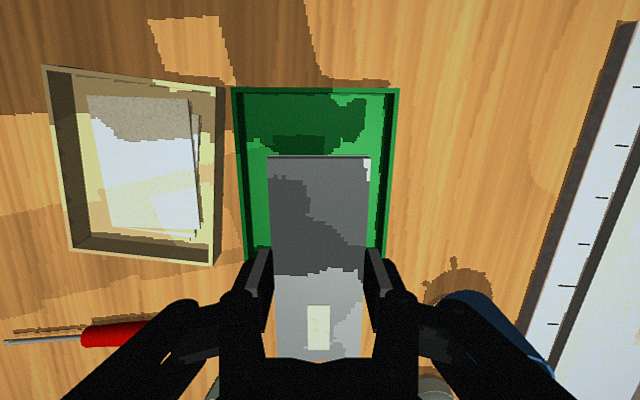

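View pics/c18.png

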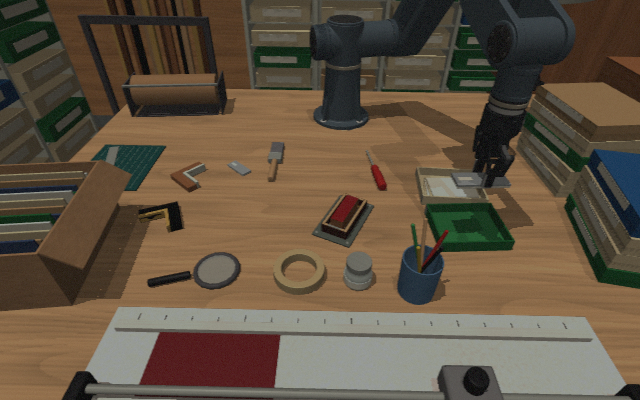

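Run:
```python
from h import *
s=snap("wrist");t=manip.sense();R=Ro.from_quat(t["tool_rot"]).as_matrix()
cv2.imwrite("pics/w18z.png",cv2.resize(s["pixels"][75:275,220:410,::-1],None,fx=4,fy=3,interpolation=cv2.INTER_NEAREST))
P=plane(s,[(232,88.5),(400,88.5)],.03);print(P,np.linalg.norm(P[0]-P[1]),P.mean(0));Q=(P-t["tcp_pos"])@R;print(Q.round(4))
P=plane(s,[(267,156.5),(370.5,156.5)],t["tcp_pos"][2]+.0212+.01);Q=(P-t["tcp_pos"])@R;print(Q.round(4))
print(np.arctan2(R[1,1],R[0,1]),R.round(3))
```

```text
[[0.54259865 0.37492848 0.03      ]
 [0.68016569 0.3834049  0.03      ]] 0.13782793503654073 [0.61138217 0.37916669 0.03      ]
[[ 0.1004 -0.069  -0.0895]
 [ 0.1004  0.0689 -0.0896]]
[[-0.0312 -0.0211 -0.0582]
 [-0.0312  0.0248 -0.0582]]
0.06078189240341514 [[-0.     0.998  0.061]
 [-0.     0.061 -0.998]
 [-1.    -0.     0.   ]]
```

View pics/w18z.png

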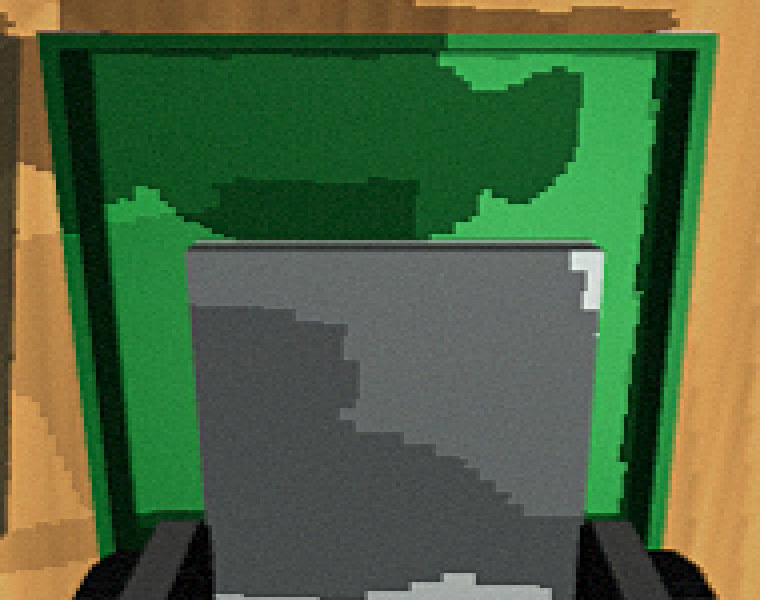

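```bash
python3 - <<'E'
from h import *
s=snap("wrist");a=snap("scene")
for n,p,q in(("rim",(232,88.5),(491.5,203.5)),("rim",(400,88.5),(514,241.2)),("floor",(243,93),(479.7,210.9))): print(n,tri([(s,p),(a,q)]))
E
python3 -m jog '{"linear":[[1,0,-0.1],[3,0,-0.3],[5.5,0,-0.5],[8,0,-0.5],[10,0,-0.5],[11.5,0,-0.5],[12.5,0,-0.5],[13.2,0,-0.5],[13.7,0,-0.5],[13.7,0,-0.5],[13.7,0,-0.5]],"twist":[0,0,0,0,0,0,0,0,0,0,0],"claw":[-0.2,-0.2,-0.2,-0.2,-0.2,-0.2,-0.2,-0.2,-0.2,-0.2,-0.2]}' 30
python3 - <<'E'
from h import *
s=snap("wrist","w19")
t=manip.sense();print(t["force"],t["ft_torque"],t["tcp_pos"],t["finger_gap"])
E
```

```text
rim (array([0.54298236, 0.37500549, 0.03048391]), [array([ 0.2, -0.3]), array([-0.1, -0.1])])
rim (array([0.67933608, 0.38196327, 0.03070505]), [array([-1.1,  1.6]), array([0.7, 0.2])])
floor (array([ 0.53831684,  0.36451551, -0.00480511]), [array([-5.4,  7.8]), array([3.2, 1.6])])
t: 17.48
tcp_pos: [0.6171, 0.2949, -0.0064]
tool_rot: [0.485, 0.515, -0.484, 0.515]
force: [0.1, -0.3, -0.6]
finger_gap: 0.535
[ 0.5239339   0.54162577 -1.20565157] [0.03311348 0.038219   0.00413656] [ 0.61745065  0.29506547 -0.00593549] 0.5394548920933264
```

View pics/w19.png

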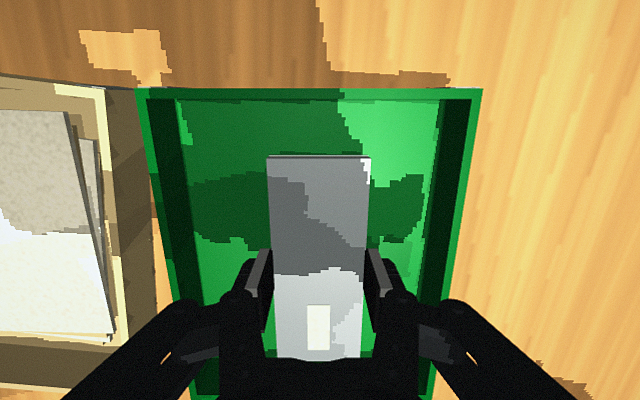

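The rim comes out at z 0.0305. The floor corner match was poor (8 px residual), so I'll find the floor by contact. Lowering slowly.

```bash
python3 -m jog '{"linear":[[0.2,0,0],[0.4,0,0],[0.6,0,0],[0.8,0,0],[1,0,0],[1,0,0],[1,0,0]],"twist":[0,0,0,0,0,0,0],"claw":[-0.2,-0.2,-0.2,-0.2,-0.2,-0.2,-0.2]}' 30
python3 - <<'E'
from station import manip
t=manip.sense();print(t["force"],t["ft_torque"],t["tcp_pos"],t["finger_gap"])
E
```

```text
t: 18.12
tcp_pos: [0.6166, 0.2948, -0.017]
tool_rot: [0.484, 0.515, -0.484, 0.515]
force: [0.6, 1.0, -0.6]
finger_gap: 0.534
[ 0.61183732  0.98760071 -0.57858684] [ 0.01154741  0.01169143 -0.00167522] [ 0.61659545  0.29480825 -0.01702362] 0.5344515756589135
```

```bash
python3 -m jog '{"linear":[[0.05,0,0],[0.1,0,0],[0.15,0,0],[0.2,0,0],[0.2,0,0],[0.2,0,0]],"twist":[0,0,0,0,0,0],"claw":[-0.2,-0.2,-0.2,-0.2,-0.2,-0.2]}' 30
python3 - <<'E'
from station import manip
t=manip.sense();print(t["force"],t["ft_torque"],t["tcp_pos"],t["finger_gap"])
E
```

```text
t: 18.62
tcp_pos: [0.6167, 0.2948, -0.0171]
tool_rot: [0.484, 0.515, -0.484, 0.515]
force: [-2.6, -1.5, 9.0]
finger_gap: 0.534
[-2.6335272  -1.5011599   9.02905576] [-0.18073339  0.48665031 -0.00430188] [ 0.61668888  0.29483797 -0.01712396] 0.5344125844616465
```

The pack meets the floor at TCP z −0.0171, against a predicted −0.0172. Releasing and backing off straight up.

```bash
python3 -m jog '{"linear":[[0,0,0],[0,0,0],[0,0,0],[0,0,0],[0,0,0],[0,0,0],[-1,0,0],[-3,0,0],[-6,0,0],[-10,0,0],[-14,0,0],[-16,0,0],[-16,0,0],[-16,0,0]],"twist":[0,0,0,0,0,0,0,0,0,0,0,0,0,0],"claw":[0.2,0.3,0.4,0.5,0.6,0.6,0.6,0.6,0.6,0.6,0.6,0.6,0.6,0.6]}' 30
python3 - <<'E'
from h import *
s=snap("wrist","w20");a=snap("scene","c20");b=snap("side","s20")
t=manip.sense();print(t["force"],t["tcp_pos"],t["finger_gap"])
cv2.imwrite("pics/c20z.png",cv2.resize(a["pixels"][150:270,290:520,::-1],None,fx=3.4,fy=3.4,interpolation=cv2.INTER_CUBIC))
E
```

```text
t: 19.78
tcp_pos: [0.6177, 0.2952, 0.1438]
tool_rot: [0.486, 0.514, -0.483, 0.516]
force: [-0.6, 0.7, -0.8]
finger_gap: 0.799
[-0.06835684 -0.02848704 -0.49307975] [0.61525252 0.29437894 0.13951763] 0.8034805667499861
```

View pics/w20.png

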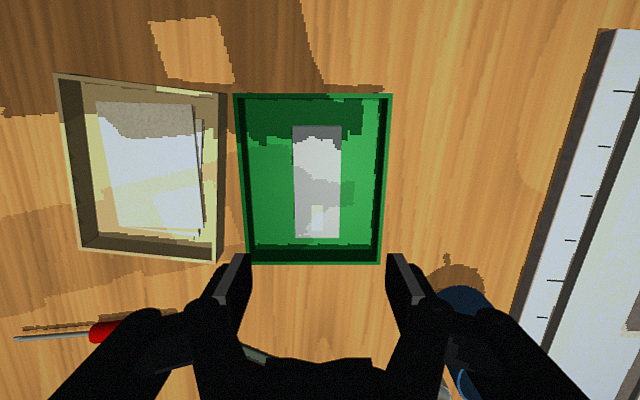

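View pics/c20z.png

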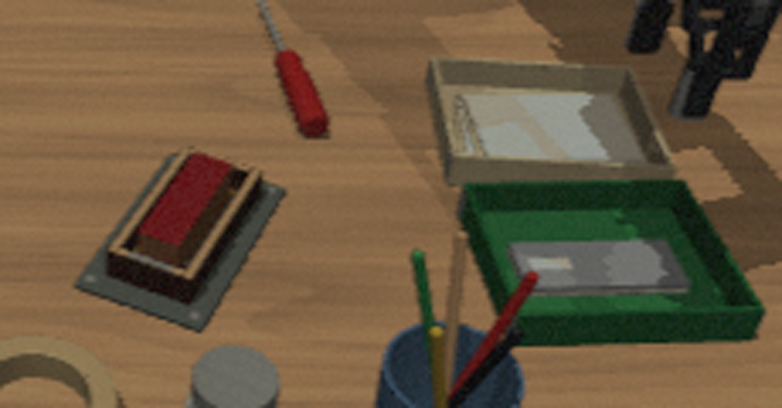

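View pics/s20.png

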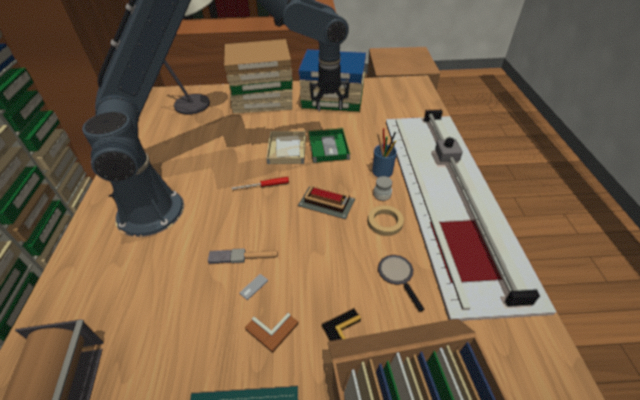

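Run:
```python
from h import *
s=snap("wrist");a=snap("scene")
W=[(292.5,125.5),(341.5,125.5),(339.5,238),(296.5,238)]
S=np.array([(690,240),(690,292),(521,295),(510,243)])/3.4+[290,150]
P=plane(s,W,.014);print("pack",rect(P)); 
P=plane(s,[(233,94),(393,94),(380,264),(248,263)],.03);print("tray",rect(P))
F=np.array([(110,250),(190,274),(263,172),(190,150)])/3.4+[290,150]
print("frame",rect(plane(a,F,.03)))
# pack height: corners near-robot/far side
for p,q in((W[0],np.array([662,240])/3.4+[290,150]),(W[3],S[3])): print(tri([(s,p),(a,q)]))
t=manip.sense();print(t["t"],t["force"],abs(t["qd"]).max())
```

```text
pack (array([0.6159, 0.2941]), array([116.1,  45.7]), np.float64(-1.5019))
tray (array([0.6121, 0.2968]), array([165. , 136.5]), np.float64(-1.5084))
frame (array([ 0.5863, -0.0022]), array([133.7,  60.4]), np.float64(-0.4779))
(array([0.58843235, 0.34939616, 0.0108689 ]), [array([-0.5,  0.7]), array([0.3, 0.2])])
(array([0.59719113, 0.23406204, 0.01292405]), [array([-0.2,  0.2]), array([0.1, 0.1])])
20.0333 [ 0.65702092 -0.34780851 -0.30933095] 0.008077375414153772
```

Every check passes: the pack's top is at about z 0.011–0.013 (expected 0.014), near the middle of the tray. The frame is flat around the block, about 3 mm off the block's centre. Handing in.

Run:
```python
from station import manip
print(manip.sign_off())
```

```text
the job is handed in; nothing more can be done
None
```

I pressed the frame fully down over the push-out block, took the pack off the block from above, and laid it flat in the green tray, grey backing board up. The job was handed in at about t = 20 s; no verdict is reported.

**Last checks:**
- **Pack:** its centre is about 5 mm from the tray's, and its long side lies along the tray's. Two views put its top at z ≈ 0.011–0.013 m (expected 0.014). It met the tray floor where predicted, and I let it go only after contact.
- **Frame:** it lies flat on the board, its centre about 3 mm from the block's, measured coarsely from one camera. It went fully down: 10 N of contact at the expected height. It stayed down when the pack was lifted.
- **Bystanders:** none looks moved in the pictures; I did not measure them.

**What went wrong or disagreed:**
- **First grip on the frame:** the fingers closed in the air above it and touched nothing. The cameras put the shut fingertips about 24 mm behind the reported TCP, not at it. I regripped about 27 mm lower.
- **Tip offset:** when I held the frame, the pictures suggested a tip offset a few mm smaller. I set the heights to suit either value.
- **Tray floor:** my two-view measurement failed on a bad corner match (about 8 px error), so I found the floor by contact. The tray rim measured as expected, at z ≈ 0.0305 m.

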